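# Swap salt and spice in the sloping caddy and shut its cover

## Task

The spice jar and the salt shaker were put back into each other's cups of the sloping seasoning caddy, so the tall spice jar stands too high for the cover. Swap them, so that each stands home in the cup where the other one was, leaning against the front rail, and then swing the cover fully shut over them. Leave the other things on the table where they are.

Things in the scene. Friction and masses are not known exactly. Their poses are not given: they have to be found in the camera images.
- caddy: Fixed metal seasoning caddy on a wire stand, 212 mm wide, origin on the table, x to its back, y left, z up. Its deck slopes 30 deg down to the front (-x): up-slope a = (0.866,0,0.5), out of the deck n = (-0.5,0,0.866), along which the jars are drawn. The deck passes 72 mm above the origin. The cups sit 50 mm left and right of the middle.
- set_down (a point): A spot on the free table 150 mm in front of the caddy's origin; 50 mm all round it is clear at the start. Height z = 0. (The arm starts close in front of a fixed food processor, 405 mm tall, x 0.26 to 0.58 and y 0.46 to 0.74 m in the world: move off to the right, over the plate, before reaching forward.)
- rail_mid (a point): Middle of the 7 mm round front rail on which the jars lean: it runs along y 20 mm above the deck, its axis 31.5 mm down-slope of the cup centres. Frame parallel to the caddy's.
- deep_cup: Grey plastic drop-in cup, left or right in the deck. Origin at the centre of its mouth, in the deck's surface; frame parallel to the caddy's (not tilted). Inside it is 53 mm along the slope, 60 mm across and 44 mm deep along n.
- shallow_cup: White plastic drop-in cup in the other place; same mouth and frame, but only 22 mm deep along n.
- deep_cup_floor (a point): Centre of the inner floor of the deep cup (44 mm below the deck along n). Frame parallel to the caddy's.
- shallow_cup_floor (a point): Centre of the inner floor of the shallow cup (22 mm below the deck along n). Frame parallel to the caddy's.
- spice_jar: Spice jar with black cap, white and red label: a 41 mm round cylinder, 105 mm tall, 0.08 to 0.17 kg. Origin at the centre of its foot, z along its axis to the cap. At the start it stands in the shallow cup, axis along n, touching the front wall, 83 mm showing above the deck.
- salt_shaker: Glass salt shaker, 90 mm tall, 0.08 to 0.15 kg: round body 44 mm across up to 70 mm, then a metal dome 34 mm across. Origin at the centre of its foot, z along its axis to the dome. At the start it stands in the deep cup, axis along n, touching the front wall, 46 mm showing above the deck.
- cover (a joint): Hinge of the flat clear cover with metal edges, rad: 0 = shut on its stop, parallel to the deck and 76 mm above it; grows as it opens; 1.42 to 1.57 at the start, so that it leans out over the jars about 30 to 39 deg from vertical. Stays where left; 0.5 to 2 N at the edge moves it. A spice jar in the shallow cup stops it some 7 deg short of shut.
- cover_edge (a point): Middle of the cover's free (front) edge, on its outer face; moves with the cover, 130 mm from the hinge. The cover is 212 mm wide and 3 mm thick, with a 16 mm lip on the inner side of this edge.
- cover_hinge (a point): Middle of the cover's hinge axis, along the caddy's y, on the upper edge of the back panel (which stands along n, 72 mm up-slope of the cup centres; the axis is 77 mm above the deck). Frame parallel to the caddy's.
- mustard_jar: Bystander: mustard jar with yellow lid, 62 mm wide, 90 mm tall; origin at the centre of its foot.
- ramekin: Bystander: terracotta ramekin bowl, 68 mm wide, 40 mm tall; origin at the centre of its foot.
- corkscrew: Bystander: black folding corkscrew, 121 mm long along its y, 36 x 16 mm, lying flat; origin under its centre.
There are look-alikes about, which are no part of the job. What is shaped like the spice_jar but orange or pink is not meant.

How it is judged:
By the outcome, as a careful person would: the job done as asked, in the order asked, and still so for the second after the job is handed in, with the robot touching nothing.
It also fails if it takes over 72 s, if anything falls off the work surface, if the arm or the gripper's body presses on something with over 40 N, if the wrist force passes 120 N, or if a joint passes its speed limit or range.

## Robot

A 7-joint arm with a two-finger parallel gripper is mounted at the origin on a cart in front of the work surface, level with it; the furniture and walls round the work are solid. World frame = base frame: x ahead of the robot, y to its left, z up, the work surface at z = 0. Lengths are in m, angles in rad, forces in N, time in s.
With the tool pointing down it reaches from about 0.425 to 0.925 m from the base axis. Payload 6.8 kg.
Tool frame: the origin (TCP) lies midway between the tips of the shut fingers; the grasp point (between the pads) lies 19 mm behind it; z points along the fingers, y is the line along which they close (so a half turn about z gives the same grasp; the last joint's range is limited). The gripper opens to 85 mm and grips with 20 to 120 N. Pads are 22 mm wide; open, the fingers measure 114 mm over their backs; the gripper's body (76 mm by 85 mm) begins 54 mm behind the grasp point. The pads swing forward as they close: fully open they stand 13 mm farther back than shut.
Start: joints at [-1.315, 0.477, 0.022, 1.555, -0.011, 1.109, -0.083], TCP at [0.24, 0.631, 0.231] pointing down, gripper open.
Joint ranges: [-2.96, 2.96], [-0.34, 2.1], [-1.41, 1.46], [0.24, 2.44], [-1.37, 4.51], [0.17, 1.92], [-2.96, 2.96]. Speed limits (rad/s): [2.39, 2.39, 3.14, 3.14, 3.14, 3.14, 3.14].

## Interface

Orientations are given as a rotation vector (axis times angle).
In Python, from bench import status, vision, r gives the robot as it stands. The module is installed in compiled form; this text tells all that it offers.
- The arm moves only by the shell command python3 -m handwheel 'ROWS' [OPENING] [FORCE]. ROWS is JSON, a list of rows, each an object with "dp": the shift along the tool's x, y, z in m, a list of three; "delta_rot": the turn, a rotation vector about the tool's x, y, z in rad, a list of three. In form: [{"dp": [x, y, z], "delta_rot": [rx, ry, rz]}, ...]. A call has 1 to 12 rows; each row is the pose to reach, as a shift and turn from the pose commanded when the call began, along the tool's axes at that moment; what a row does not reach only later rows make up. A row lasts 1/8 s, in which the tool goes at most 62.5 mm and 10.7 degrees, less where a joint would pass 70% of its speed; a pose out of reach is approached as far as the arm can. A call with a gripper value outside its range is refused whole. OPENING is the opening, from 0 (shut) to 1 (fully open), set as the call begins (- or left out, the last holds). The fingers move at their own pace and stop on an object; FORCE is the grip in N (left out, the last holds). Time passes only in rows, so rows that repeat a pose let the fingers close. It gives the time, the measured TCP pose, the force, the opening and the grip force at its end, in the units of the state.
- status.get_obs(): the state, without advancing time (a new reading comes with each control period).
- vision.grab_frame(name): name is "side" or "top" or "wrist"; returns a dict with "img" (400x640x3 uint8, blue, green, red), "fovy" (degrees; the focal length in pixels is half the picture's height over the tangent of half this angle, whatever the lens; pixels are square), "cx", "cy" (the principal point, pixels), "world_from_camera" (4x4, takes a point from camera to world coordinates). Camera axes: x right, y up, looking along -z (the intrinsics and any distortion apply to the point x, -y, -z); pixel columns grow to the right and rows downward; lengths in m; the calibration is good to about 2 mm. A picture is of the moment at which its call begins. There is no depth.
- r.hand_in(): hands the job in; it is judged then, once.
The state is a dict: "clock": time; "joints": joint angles; "qvel": joint speeds; "tau": joint torques, N m; "tcp_pos": TCP position; "orientation": TCP orientation; "contact_force": force on the tool from outside, world axes, zero at the start; "moment": the same for the moment, N m; "grip_width": finger opening in m; "gripper_force": force on a finger pad.
Only numpy, scipy, OpenCV 4.12 (cv2) and the standard library are available. Lean on these libraries where they do the work, as an engineer would, in place of code of your own. Each camera call takes 0.05 s, during which the arm holds its last target. There are 200 camera calls.

## Working session

There is one attempt and no reset: what is moved stays moved. The work goes in short steps, Python scripts to look and compute and a shell command to move; the robot and the scene stay as the last step left them, time stands still between calls to the robot, and variables do not carry over. Pictures are saved under pics/ and viewed, at most 10 in all, crops included, and the job is handed in when it is done.

```bash
mkdir -p pics; ls; python3 - <<'E'
from bench import status, vision, r
import cv2
print(status.get_obs())
for n in ("top","side"):
    f=vision.grab_frame(n); cv2.imwrite(f"pics/{n}0.png",f["img"]); print(n,{k:v for k,v in f.items() if k!="img"})
E
```

```text
pics
{'clock': 0.0, 'joints': array([-1.31510421,  0.47782348,  0.0223454 ,  1.55644287, -0.01153291,
        1.10927763, -0.08309751]), 'qvel': array([-0.00021524, -0.00090478, -0.0002452 ,  0.00038184, -0.00054794,
       -0.00235309, -0.00200403]), 'tau': array([ 2.04350267e-04, -5.96423578e+01,  1.60738081e+00, -2.81204742e+01,
        1.23418905e-02,  9.14461358e-03,  7.13827461e-06]), 'tcp_pos': array([0.23997904, 0.63027639, 0.23031375]), 'orientation': array([-5.68250146e-01, -3.08954612e+00,  2.84288759e-03]), 'contact_force': array([-0.69442876, -0.8866093 , -0.0976079 ]), 'moment': array([-0.01874539, -0.00435781,  0.00232266]), 'gripper_force': 0.0, 'grip_width': 0.08543638378513294}
top {'fovy': 54.39926277301479, 'cx': 311.929840544037, 'cy': 199.27665523695703, 'world_from_camera': array([[-0.14061193,  0.89257744, -0.42840846,  0.18475266],
       [-0.99000236, -0.12189932,  0.07096396, -0.02851099],
       [ 0.01111813,  0.43410376,  0.90079427,  0.94463209],
       [ 0.        ,  0.        ,  0.        ,  1.        ]])}
side {'fovy': 49.620213645246906, 'cx': 324.7646698995823, 'cy': 201.7137634124431, 'world_from_camera': array([[-0.9995877 , -0.024412  ,  0.01511578,  0.57230453],
       [ 0.02782591, -0.69376106,  0.7196675 ,  0.79744984],
       [-0.00708178,  0.71979139,  0.69415431,  0.96389908],
       [ 0.        ,  0.        ,  0.        ,  1.        ]])}
```

View pics/top0.png

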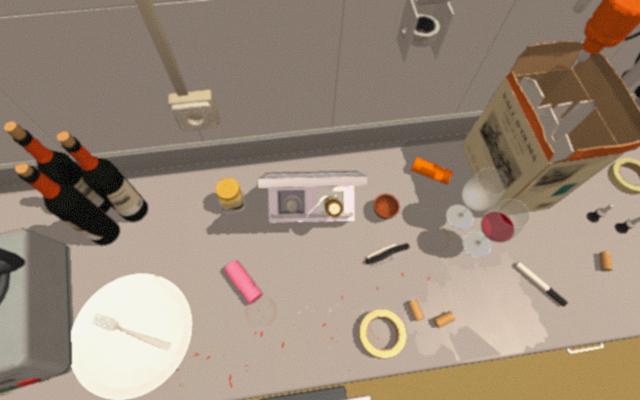

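View pics/side0.png

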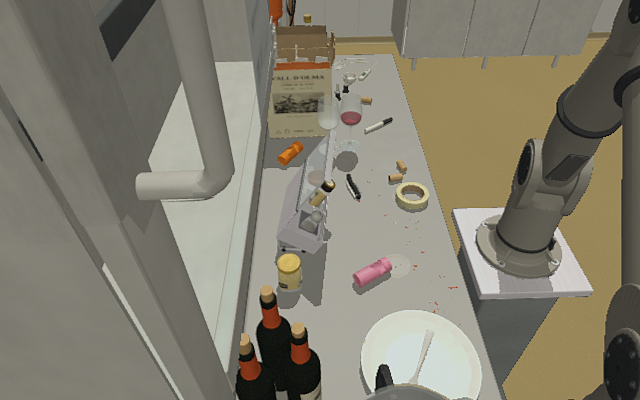

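```bash
cat > h.py <<'E'
import numpy as np, cv2
from scipy.spatial.transform import Rotation as R
from bench import status, vision, r
def K(f):
    h,w=f["img"].shape[:2]; return h/2/np.tan(np.radians(f["fovy"]/2))
def proj(f,P):
    T=np.linalg.inv(f["world_from_camera"]); p=(T[:3,:3]@np.atleast_2d(P).T).T+T[:3,3]
    return np.c_[f["cx"]+K(f)*p[:,0]/-p[:,2], f["cy"]-K(f)*p[:,1]/-p[:,2]]
def ray(f,u,v):
    T=f["world_from_camera"]; d=T[:3,:3]@np.array([(u-f["cx"])/K(f),-(v-f["cy"])/K(f),-1]); return T[:3,3],d
def atz(f,u,v,z):
    o,d=ray(f,u,v); return o+d*(z-o[2])/d[2]
def crop(f,x,y,w,h,s,name):
    cv2.imwrite(name,cv2.resize(f["img"][y:y+h,x:x+w],None,fx=s,fy=s,interpolation=cv2.INTER_CUBIC))
E
python3 - <<'E'
from h import *
f=vision.grab_frame("top"); g=vision.grab_frame("side")
crop(f,205,160,200,110,4,"pics/tc.png"); crop(g,260,130,120,150,4,"pics/sc.png")
for u,v in ((311,200),(230,205),(386,212),(388,253)): print(atz(f,u,v,0))
E
```

```text
[ 6.32208460e-01 -1.00144036e-01 -1.11022302e-16]
[0.64681209 0.11611672 0.        ]
[ 0.57017534 -0.29280449  0.        ]
[ 0.45842534 -0.27256802  0.        ]
```

View pics/tc.png

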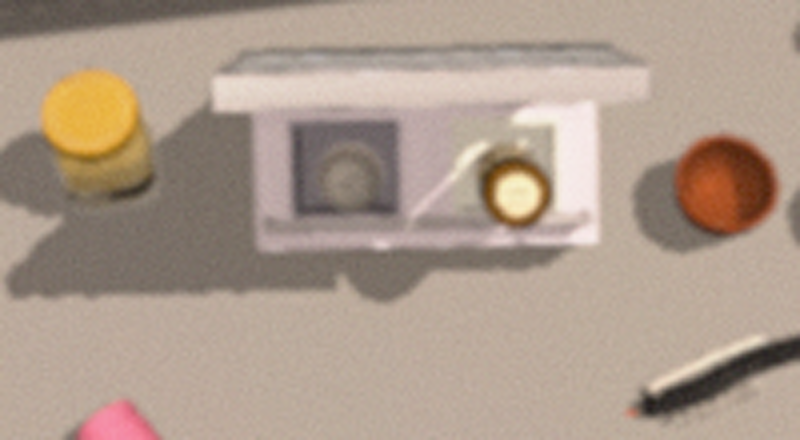

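View pics/sc.png

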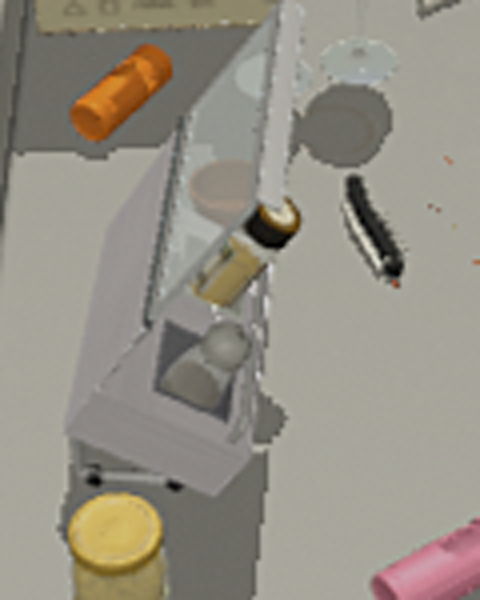

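```bash
cat >> h.py <<'E'
A=np.array([.866,0,.5]); N=np.array([-.5,0,.866]); 
def dk(a,y,n): return np.array([0,y,.072])+a*A+n*N
def cad(x,y,w,P): return R.from_euler('z',w).apply(P)+[x,y,0]
E
python3 - <<'E'
from h import *
from scipy.optimize import least_squares
f=vision.grab_frame("top"); g=vision.grab_frame("side")
T=lambda u,v:(205+u/4,160+v/4); S=lambda u,v:(260+u/4,130+v/4)
m=[(f,T(517,193),dk(-.006,-.05,.083)),(f,T(350,177),dk(-.0045,.05,.046)),
(f,T(292,122),dk(.0265,.08,0)),(f,T(400,122),dk(.0265,.02,0)),(f,T(553,122),dk(.0265,-.08,0)),
(g,S(282,215),dk(-.006,-.05,.083)),(g,S(230,338),dk(-.0045,.05,.046)),(g,S(157,388),dk(.0265,.08,0)),(g,S(168,320),dk(.0265,.02,0))]
def res(p): return np.concatenate([ (proj(k,cad(*p,P))[0]-uv) for k,uv,P in m])
s=least_squares(res,[.6,-.1,0],loss="soft_l1"); print(s.x,res(s.x).reshape(-1,2).round(1))
for th in (1.42,1.5,1.57):
    c=lambda y,n=0:cad(*s.x,dk(.072,y,.077)+.13*(-A*np.cos(th)+N*np.sin(th)))
    print(th,c(0).round(3),[(4*(proj(f,c(y))-[205,160])).round(0) for y in(.106,-.106)],[(4*(proj(g,c(y))-[260,130])).round() for y in (.106,-.106)])
for nme,u,v in(("must",92,185),("ram",727,225)): print(nme,atz(f,*T(u,v),0))
print(atz(f,*T(92,108),.09))
print("rail",cad(*s.x,dk(-.0315,0,.02)))
o=status.get_obs(); print(R.from_rotvec(o["orientation"]).as_matrix().round(3))
E
```

```text
[ 0.59344099 -0.09526145 -0.14854855] [[-0.6 -0.8]
 [-2.1  0.6]
 [ 1.3  0.1]
 [-1.5  0.4]
 [ 0.6  0.9]
 [-1.5 -1.9]
 [ 0.3 -1. ]
 [-0.6 -1.1]
 [ 0.1  0.7]]
1.42 [ 0.537 -0.087  0.276] [array([[211.,  91.]]), array([[647.,  96.]])] [array([[264., 210.]]), array([[301.,   7.]])]
1.5 [ 0.545 -0.088  0.282] [array([[211.,  69.]]), array([[648.,  74.]])] [array([[250., 201.]]), array([[289.,  -1.]])]
1.57 [ 0.553 -0.089  0.287] [array([[211.,  50.]]), array([[648.,  56.]])] [array([[237., 194.]]), array([[277.,  -8.]])]
must [0.6438523  0.12156813 0.        ]
ram [ 0.55787909 -0.29203887  0.        ]
[0.65255922 0.10475372 0.09      ]
rail [ 0.55657254 -0.08974405  0.07357   ]
[[-0.935  0.356 -0.   ]
 [ 0.356  0.935 -0.001]
 [-0.    -0.001 -1.   ]]
```

```bash
cat >> h.py <<'E'
X=[.5934,-.0953,-.1485]
def tool(t):  # tilt deg: 0 = down, + = pointing forward
    s,c=np.sin(np.radians(t)),np.cos(np.radians(t))
    return R.from_euler('z',X[2])*R.from_matrix(np.array([[-c,0,s],[0,1,0],[-s,0,-c]]))
def rel(*goals):
    o=status.get_obs(); R0=R.from_rotvec(o["orientation"]); p=o["tcp_pos"]
    for P,Q in goals:
        print("dp",R0.inv().apply(np.array(P)-p).round(4),"rot",(R0.inv()*(Q or R0)).as_rotvec().round(3), "dist",np.linalg.norm(P-p).round(3))
C=lambda a,y,n:cad(*X,dk(a,y,n))
E
python3 - <<'E'
from h import *
print(C(-.0045,.05,.1))
rel(([.20,.40,.25],None),([.32,.33,.28],None),([.40,.12,.30],tool(20)))
E
```

```text
[ 0.54749392 -0.03787597  0.15635   ]
dp [-0.0446 -0.2299 -0.0189] rot [0. 0. 0.] dist 0.235
dp [-0.1816 -0.2526 -0.0489] rot [0. 0. 0.] dist 0.315
dp [-0.3311 -0.4204 -0.0688] rot [-0.038 -0.348 -0.213] dist 0.54
```

```bash
W1='{"dp":[-0.045,-0.23,-0.02],"delta_rot":[0,0,0]}'; python3 -m handwheel '[{"dp":[0.02,-0.05,-0.01],"delta_rot":[0,0,0]},{"dp":[0.0,-0.11,-0.02],"delta_rot":[0,0,0]},{"dp":[-0.03,-0.17,-0.02],"delta_rot":[0,0,0]},{"dp":[-0.045,-0.23,-0.02],"delta_rot":[0,0,0]},{"dp":[-0.10,-0.24,-0.04],"delta_rot":[0,0,0]},{"dp":[-0.15,-0.25,-0.05],"delta_rot":[0,0,0]},{"dp":[-0.18,-0.255,-0.05],"delta_rot":[0,0,0]},{"dp":[-0.22,-0.30,-0.055],"delta_rot":[-0.01,-0.08,-0.05]},{"dp":[-0.26,-0.34,-0.06],"delta_rot":[-0.02,-0.17,-0.1]},{"dp":[-0.295,-0.38,-0.065],"delta_rot":[-0.03,-0.26,-0.16]},{"dp":[-0.33,-0.42,-0.07],"delta_rot":[-0.038,-0.348,-0.213]},{"dp":[-0.33,-0.42,-0.07],"delta_rot":[-0.038,-0.348,-0.213]}]'; python3 - <<'E'
from h import *
t=40; Q=tool(t); g=C(-.0045,.05,.008); d=Q.apply([0,0,1])
o=status.get_obs(); print(o["joints"].round(2), g)
rel((g-.12*d,Q),(g,Q))
E
```

```text
clock: 1.8
tcp_pos: [0.3986, 0.1176, 0.3011]
orientation: [0.214, 2.785, -0.036]
contact_force: [-1.0, 1.0, 0.1]
grip_width: 0.0853
gripper_force: 0.0
[-0.96 -0.25  0.27  2.25  0.41  0.93  0.51] [ 0.59298765 -0.04468189  0.076678  ]
dp [-0.086  -0.1313  0.1721] rot [-0.001 -0.349 -0.005] dist 0.233
dp [-0.127  -0.1311  0.2849] rot [-0.001 -0.349 -0.005] dist 0.338
```

```bash
python3 -m handwheel '[{"dp":[-0.02,-0.033,0.043],"delta_rot":[0,-0.09,0]},{"dp":[-0.043,-0.066,0.086],"delta_rot":[0,-0.175,0]},{"dp":[-0.065,-0.1,0.13],"delta_rot":[0,-0.26,0]},{"dp":[-0.086,-0.131,0.172],"delta_rot":[0,-0.349,-0.005]},{"dp":[-0.086,-0.131,0.172],"delta_rot":[0,-0.349,-0.005]}]'; python3 - <<'E'
from h import *
f=vision.grab_frame("wrist"); print({k:v for k,v in f.items() if k!="img"}); print(status.get_obs()["joints"].round(2))
g=C(-.0045,.05,.008); rel((g,tool(40)))
im=f["img"]
for P in (C(-.0045,.05,.046),C(-.006,-.05,.083),C(.0265,.08,0),C(.0265,.02,0),C(-.0265,.08,0),C(.0265,-.08,0),C(-.0315,0,.02)):
    u=proj(f,P)[0]; print(u.round(1)); cv2.drawMarker(im,tuple(int(round(q)) for q in u),(0,0,255),0,8,1)
cv2.imwrite("pics/w1.png",im)
E
```

```text
clock: 2.42
tcp_pos: [0.4856, -0.0029, 0.218]
orientation: [0.172, 2.514, -0.21]
contact_force: [0.3, -0.0, 0.2]
grip_width: 0.0856
gripper_force: 0.0
{'fovy': 69.44959528960712, 'cx': 318.3738482640633, 'cy': 198.27380570514043, 'world_from_camera': array([[ 0.16922124, -0.58805676, -0.79091935,  0.33850029],
       [ 0.97916124,  0.00888573,  0.20288992,  0.0306707 ],
       [-0.11228289, -0.80877085,  0.57730603,  0.28421298],
       [ 0.        ,  0.        ,  0.        ,  1.        ]])}
[-0.17 -0.02 -0.21  2.42  1.06  0.46  0.13]
dp [-0.0095 -0.0024  0.1805] rot [-0.108 -0.075  0.047] dist 0.181
[307.3 196.4]
[198.4 202.4]
[336.4 206.2]
[288.2 202.3]
[339.3 164.9]
[210.9 196.1]
[266.4 161.1]
```

View pics/w1.png

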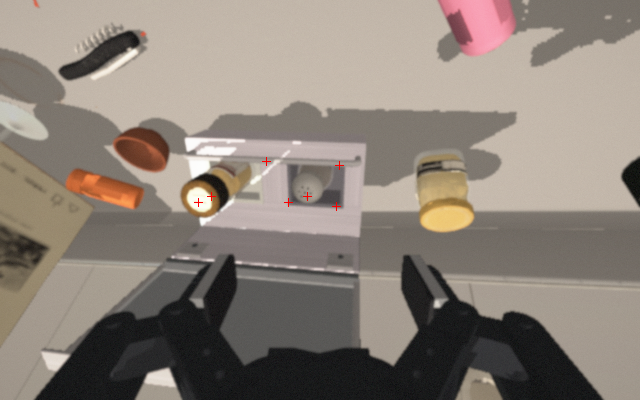

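```bash
python3 -m handwheel '[{"dp":[0,0,0],"delta_rot":[0,0,0]}]'; python3 - <<'E'
from h import *
f=vision.grab_frame("wrist"); o=status.get_obs(); print(o["joints"].round(3),o["tcp_pos"],o["qvel"].round(2))
crop(f,160,120,220,120,3.5,"pics/w2.png")
g=C(-.0045,.05,.008); Q=tool(40); d=Q.apply([0,0,1]); rel((g-.05*d,Q),(g,Q))
for P in (C(-.0045,.05,.046),C(-.006,-.05,.083),C(.0265,.08,0),C(.0265,.02,0),C(-.0315,0,.02)): print(((proj(f,P)[0]-[160,120])*3.5).round())
E
```

```text
clock: 2.6
tcp_pos: [0.4847, -0.0046, 0.2176]
orientation: [0.176, 2.516, -0.211]
contact_force: [0.0, -0.5, -0.2]
grip_width: 0.0855
gripper_force: 0.0
[-0.198 -0.026 -0.192  2.421  1.052  0.459  0.141] [ 0.48500595 -0.00365146  0.21818517] [-0.07 -0.02  0.04 -0.    0.01 -0.   -0.  ]
dp [-0.0045 -0.011   0.1328] rot [-0.103 -0.075  0.048] dist 0.133
dp [-0.0083 -0.0059  0.1824] rot [-0.103 -0.075  0.048] dist 0.183
[523. 271.]
[143. 293.]
[624. 305.]
[455. 292.]
[379. 148.]
```

View pics/w2.png

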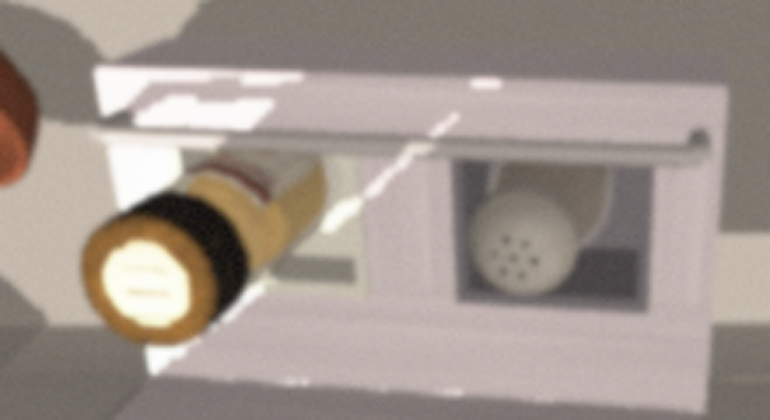

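```bash
python3 - <<'E'
from h import *
from scipy.optimize import least_squares
f=vision.grab_frame("top"); g=vision.grab_frame("side"); h=vision.grab_frame("wrist")
T=lambda u,v:(205+u/4,160+v/4); S=lambda u,v:(260+u/4,130+v/4); W=lambda u,v:(160+u/3.5,120+v/3.5)
m=[(f,T(517,193),dk(-.006,-.05,.083)),(f,T(350,177),dk(-.0045,.05,.046)),
(f,T(292,122),dk(.0265,.08,0)),(f,T(400,122),dk(.0265,.02,0)),(f,T(553,122),dk(.0265,-.08,0)),
(g,S(282,215),dk(-.006,-.05,.083)),(g,S(230,338),dk(-.0045,.05,.046)),(g,S(157,388),dk(.0265,.08,0)),(g,S(168,320),dk(.0265,.02,0)),
(h,W(148,280),dk(-.006,-.05,.083)),(h,W(520,258),dk(-.0045,.05,.046)),(h,W(650,311),dk(.0265,.08,0)),(h,W(456,304),dk(.0265,.02,0)),(h,W(405,143),dk(-.0315,0,.02))]
def res(p,mm=m): return np.concatenate([ (proj(k,cad(*p,P))[0]-uv) for k,uv,P in mm])
for mm in (m,m[9:],m[:9]):
    s=least_squares(res,[.6,-.1,0],loss="soft_l1",args=(mm,)); print(s.x.round(4),res(s.x,mm).reshape(-1,2).round(1).tolist())
E
```

```text
[ 0.5935 -0.092  -0.1655] [[-2.4, -0.3], [-3.6, 0.4], [0.2, -0.2], [-2.6, 0.4], [-0.5, 1.5], [-1.2, -1.0], [-0.0, -0.0], [-1.1, -0.3], [-0.0, 1.4], [-0.4, 1.6], [1.9, 2.8], [-7.4, -2.4], [-0.1, -4.7], [-6.3, -0.1]]
[ 0.593  -0.091  -0.1803] [[0.7, 0.9], [3.1, 2.9], [-7.0, -2.1], [0.3, -4.8], [-5.1, -0.4]]
[ 0.5934 -0.0953 -0.1485] [[-0.6, -0.8], [-2.1, 0.6], [1.3, 0.1], [-1.5, 0.4], [0.6, 0.9], [-1.5, -1.9], [0.3, -1.0], [-0.6, -1.1], [0.1, 0.7]]
```

```bash
python3 - <<'E'
from h import *
from scipy.optimize import least_squares
f=vision.grab_frame("top"); g=vision.grab_frame("side"); h=vision.grab_frame("wrist")
T=lambda u,v:(205+u/4,160+v/4); S=lambda u,v:(260+u/4,130+v/4); W=lambda u,v:(160+u/3.5,120+v/3.5)
m=[(f,T(517,193),lambda e:dk(-.006,-.05,.083)),(f,T(350,179),lambda e:dk(-.0045,.05,.046)),
(f,T(292,122),lambda e:dk(.0265+e,.08+e,0)),(f,T(400,122),lambda e:dk(.0265+e,.02-e,0)),(f,T(553,122),lambda e:dk(.0265+e,-.08-e,0)),
(g,S(282,215),lambda e:dk(-.006,-.05,.083)),(g,S(230,338),lambda e:dk(-.0045,.05,.046)),(g,S(157,388),lambda e:dk(.0265+e,.08+e,0)),(g,S(168,320),lambda e:dk(.0265+e,.02-e,0)),
(h,W(148,280),lambda e:dk(-.006,-.05,.083)),(h,W(520,258),lambda e:dk(-.0045,.05,.046)),(h,W(650,311),lambda e:dk(.0265+e,.08+e,0)),(h,W(456,304),lambda e:dk(.0265+e,.02-e,0)),
(h,W(707,148),lambda e:dk(-.0315,.09,.02)),(f,T(267,222),lambda e:dk(-.0315,.09,.02)),(f,T(588,218),lambda e:dk(-.0315,-.09,.02))]
def res(p,mm=m): return np.concatenate([ (proj(k,cad(*p[:3],P(p[3])))[0]-uv) for k,uv,P in mm])
for mm in (m,m[9:14]):
    s=least_squares(res,[.6,-.1,0,.003],loss="soft_l1",x_scale=[.01,.01,.05,.003],args=(mm,)); print(s.x.round(4),s.cost,res(s.x,mm).reshape(-1,2).round(1).tolist())
E
```

```text
[ 0.5911 -0.0895 -0.1268  0.0051] 35.091413541323746 [[-2.5, 0.0], [-4.2, 1.7], [-3.2, -0.2], [-1.8, -0.4], [0.3, -0.7], [-1.0, -0.9], [1.6, 0.4], [-1.1, 1.3], [-0.3, 0.2], [-0.6, 1.1], [2.5, 0.3], [-1.1, -0.8], [-2.2, -2.7], [-10.1, 1.3], [0.7, 1.2], [-5.6, 1.5]]
[ 0.5903 -0.088  -0.1265  0.0058] 14.314788550533793 [[0.3, 0.6], [3.7, -0.2], [0.6, -0.6], [-1.8, -2.6], [-8.8, 0.7]]
```

```bash
python3 - <<'E'
from h import *
from scipy.optimize import least_squares
f=vision.grab_frame("top"); g=vision.grab_frame("side"); h=vision.grab_frame("wrist")
T=lambda u,v:(205+u/4,160+v/4); S=lambda u,v:(260+u/4,130+v/4); W=lambda u,v:(160+u/3.5,120+v/3.5)
m=[(f,T(517,193),lambda e,L:dk(-.006,-.05,.083)),(f,T(350,179),lambda e,L:dk(-.0045,.05,.046)),
(f,T(292,122),lambda e,L:dk(.0265+e,.08+e,0)),(f,T(400,122),lambda e,L:dk(.0265+e,.02-e,0)),(f,T(553,122),lambda e,L:dk(.0265+e,-.08-e,0)),
(g,S(282,215),lambda e,L:dk(-.006,-.05,.083)),(g,S(230,338),lambda e,L:dk(-.0045,.05,.046)),(g,S(157,388),lambda e,L:dk(.0265+e,.08+e,0)),(g,S(168,320),lambda e,L:dk(.0265+e,.02-e,0)),
(h,W(148,280),lambda e,L:dk(-.006,-.05,.083)),(h,W(520,258),lambda e,L:dk(-.0045,.05,.046)),(h,W(650,311),lambda e,L:dk(.0265+e,.08+e,0)),(h,W(456,304),lambda e,L:dk(.0265+e,.02-e,0)),
(h,W(707,148),lambda e,L:dk(-.0315,L,.02)),(h,W(105,132),lambda e,L:dk(-.0315,-L,.02)),(f,T(267,222),lambda e,L:dk(-.0315,L,.02)),(f,T(588,218),lambda e,L:dk(-.0315,-L,.02))]
def res(p,mm=m): return np.concatenate([ (proj(k,cad(*p[:3],P(p[3],p[4])))[0]-uv) for k,uv,P in mm])
for mm in (m,m[9:15],m[:9]+m[15:]):
    s=least_squares(res,[.6,-.1,0,.003,.098],loss="soft_l1",x_scale=[.01,.01,.05,.003,.01],args=(mm,)); print(s.x.round(4),s.cost,res(s.x,mm).reshape(-1,2).round(1).tolist())
for a,b,z in (((255,250),(598,243),.04),((213,110),(648,98),.28),((213,110),(648,98),.275),((260,225),(590,215),.074)):
    p,q=atz(f,*T(*a),z),atz(f,*T(*b),z); print(np.arctan2(*(p-q)[:2])*-1,np.linalg.norm(p-q),(p+q)/2)
E
```

```text
[ 0.5921 -0.0902 -0.1057  0.0049  0.0984] 29.365010524397803 [[-1.9, -0.8], [-3.7, 1.7], [-3.2, 0.1], [-1.9, -0.6], [0.2, -1.7], [-1.6, -1.3], [1.6, 0.1], [-0.7, 1.2], [-0.5, 0.3], [-0.6, 2.7], [2.1, 0.6], [-0.6, -1.0], [-1.3, -2.2], [-2.6, 1.3], [-4.7, -0.9], [-2.2, 1.6], [-1.7, 0.3]]
[ 0.5922 -0.0888 -0.0924  0.0058  0.0986] 10.510817040317859 [[0.4, 3.0], [3.1, 0.2], [1.6, -0.8], [-0.6, -1.7], [-1.5, 0.5], [-3.7, -0.2]]
[ 0.5927 -0.0952 -0.133   0.0019  0.0977] 6.334457206981837 [[-0.3, -0.8], [-1.9, 0.7], [0.4, 0.1], [-0.8, 0.0], [1.3, -0.1], [-1.5, -2.1], [0.9, -1.0], [-0.6, -0.7], [-0.0, 0.0], [-0.3, 0.1], [-0.3, 0.9]]
-0.11445885005701831 0.21540909658648769 [ 0.55338557 -0.09051337  0.04      ]
-0.1041409657086504 0.20980256137052983 [ 0.52875128 -0.08657306  0.28      ]
-0.1041409657086504 0.21138089745723374 [ 0.53133917 -0.08700986  0.275     ]
-0.1032959302680277 0.2011253333146487 [ 0.55691466 -0.08975892  0.074     ]
```

```bash
sed -i 's/^X=.*/X=[.592,-.091,-.108]/' h.py; python3 - <<'E'
from h import *
g=C(-.0045,.047,.008); Q=tool(40); d=Q.apply([0,0,1]); rel((g-.06*d,Q),(g,Q))
E
```

```text
dp [-0.0004 -0.0135  0.121 ] rot [-0.127 -0.076  0.018] dist 0.122
dp [-0.005  -0.006   0.1804] rot [-0.127 -0.076  0.018] dist 0.181
```

```bash
python3 -m handwheel '[{"dp":[0,-0.004,0.04],"delta_rot":[-0.04,-0.025,0.006]},{"dp":[0,-0.009,0.08],"delta_rot":[-0.085,-0.05,0.012]},{"dp":[0,-0.0135,0.121],"delta_rot":[-0.127,-0.076,0.018]},{"dp":[0,-0.0135,0.121],"delta_rot":[-0.127,-0.076,0.018]},{"dp":[0,-0.0135,0.121],"delta_rot":[-0.127,-0.076,0.018]}]'; python3 - <<'E'
from h import *
f=vision.grab_frame("wrist"); cv2.imwrite("pics/w3.png",f["img"]); o=status.get_obs(); print(o["joints"].round(3),o["qvel"].round(2))
g=C(-.0045,.047,.008); Q=tool(40); d=Q.apply([0,0,1]); rel((g-.06*d,Q),(g,Q))
E
```

```text
clock: 3.72
tcp_pos: [0.5506, -0.0403, 0.1211]
orientation: [0.134, 2.441, -0.047]
contact_force: [-0.2, 0.6, -0.3]
grip_width: 0.0855
gripper_force: 0.0
[ 0.318  0.324 -0.496  2.429  2.317  0.393 -0.895] [-0.05 -0.06  0.03  0.01 -0.24 -0.02  0.2 ]
dp [-0.0023  0.0017 -0.002 ] rot [ 0.    -0.003 -0.003] dist 0.004
dp [-0.0025  0.0017  0.058 ] rot [ 0.    -0.003 -0.003] dist 0.058
```

View pics/w3.png

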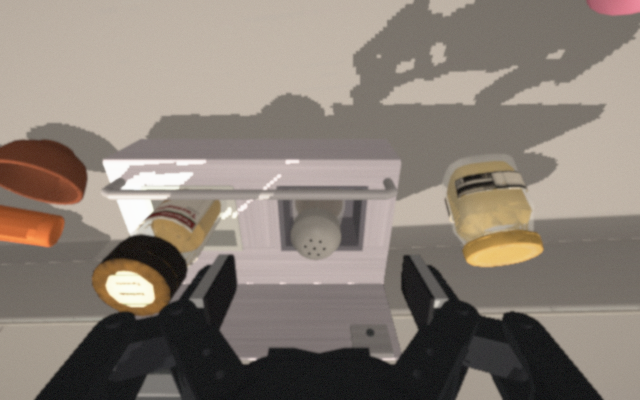

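```bash
python3 -m handwheel '[{"dp":[-0.0025,0.001,0.02],"delta_rot":[0,0,0]},{"dp":[-0.0025,0.001,0.04],"delta_rot":[0,0,0]},{"dp":[-0.0025,0.001,0.058],"delta_rot":[0,0,0]},{"dp":[-0.0025,0.001,0.058],"delta_rot":[0,0,0]},{"dp":[-0.0025,0.001,0.058],"delta_rot":[0,0,0]}]' && python3 -m handwheel '[{"dp":[0,0,0],"delta_rot":[0,0,0]},{"dp":[0,0,0],"delta_rot":[0,0,0]},{"dp":[0,0,0],"delta_rot":[0,0,0]},{"dp":[0,0,0],"delta_rot":[0,0,0]},{"dp":[0,0,0],"delta_rot":[0,0,0]}]' 0 40; python3 - <<'E'
from h import *
o=status.get_obs(); R0=R.from_rotvec(o["orientation"]); p=o["tcp_pos"]; print(o["joints"].round(2),o["contact_force"])
g=C(-.0045,.047,.008); rel((g,tool(40)))
nn=R.from_euler('z',X[2]).apply(N); rel((p+.085*nn,R0))
E
```

```text
clock: 4.4
tcp_pos: [0.5892, -0.0431, 0.0798]
orientation: [0.133, 2.44, -0.05]
contact_force: [0.7, 0.0, 0.4]
grip_width: 0.0856
gripper_force: 0.0
clock: 5.03
tcp_pos: [0.5896, -0.0436, 0.0799]
orientation: [0.133, 2.439, -0.05]
contact_force: [-3.1, 0.1, 5.4]
grip_width: 0.0323
gripper_force: 39.2
[ 0.32  0.47 -0.5   2.36  2.39  0.48 -0.91] [-3.07948928  0.09037831  5.42239719]
dp [0.0024 0.0001 0.0022] rot [-0.002  0.001 -0.001] dist 0.003
dp [-0.0149 -0.0001 -0.0837] rot [0. 0. 0.] dist 0.085
```

```bash
python3 -m handwheel '[{"dp":[0,0,0],"delta_rot":[0,0,0]},{"dp":[0,0,0],"delta_rot":[0,0,0]},{"dp":[0,0,0],"delta_rot":[0,0,0]},{"dp":[0.001,0,0.007],"delta_rot":[0,0,0]},{"dp":[0.001,0,0.007],"delta_rot":[0,0,0]}]' 0.85 && python3 -m handwheel '[{"dp":[0,0,0],"delta_rot":[0,0,0]},{"dp":[0,0,0],"delta_rot":[0,0,0]},{"dp":[0,0,0],"delta_rot":[0,0,0]},{"dp":[0,0,0],"delta_rot":[0,0,0]}]' 0 40
```

```text
clock: 5.65
tcp_pos: [0.5933, -0.0438, 0.0728]
orientation: [0.134, 2.441, -0.049]
contact_force: [-0.1, -0.1, -0.3]
grip_width: 0.0726
gripper_force: 0.0
clock: 6.15
tcp_pos: [0.5933, -0.0439, 0.0736]
orientation: [0.133, 2.44, -0.05]
contact_force: [-1.7, -0.6, 3.4]
grip_width: 0.0342
gripper_force: 39.4
```

```bash
python3 -m handwheel '[{"dp":[-0.002,0,-0.01],"delta_rot":[0,0,0]},{"dp":[-0.005,0,-0.028],"delta_rot":[0,0,0]},{"dp":[-0.009,0,-0.05],"delta_rot":[0,0,0]},{"dp":[-0.013,0,-0.072],"delta_rot":[0,0,0]},{"dp":[-0.015,0,-0.085],"delta_rot":[0,0,0]},{"dp":[-0.015,0,-0.085],"delta_rot":[0,0,0]}]'; python3 - <<'E'
from h import *
o=status.get_obs(); print(o["joints"].round(2))
f=vision.grab_frame("wrist"); g=vision.grab_frame("side"); 
a=cv2.resize(f["img"][60:360,160:480],(427,400)); b=cv2.resize(g["img"][110:260,240:370],(347,400))
cv2.imwrite("pics/l1.png",np.hstack([a,b]))
E
```

```text
clock: 6.9
tcp_pos: [0.5499, -0.0388, 0.1491]
orientation: [0.132, 2.439, -0.049]
contact_force: [0.4, -0.9, -1.6]
grip_width: 0.0341
gripper_force: 39.7
[ 0.28  0.24 -0.45  2.42  2.19  0.32 -0.79]
```

View pics/l1.png

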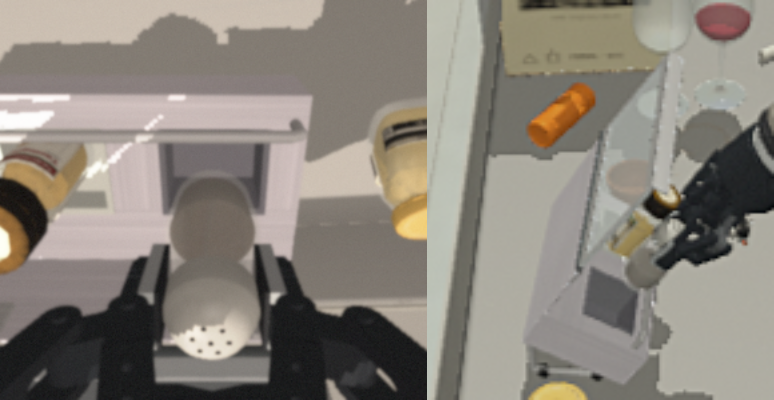

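```bash
cat >> h.py <<'E'
def foot_off(tcp,a,y,n,t=40): return tool(t).inv().apply(C(a,y,n)-np.array(tcp))
def tcp_for(foot,t,off): return np.array(foot)-tool(t).apply(off)
SALT=None
E
python3 - <<'E'
from h import *
p=np.array([.5933,-.0439,.0736]); Ri=R.from_euler('z',-X[2]); q=Ri.apply(p-[X[0],X[1],.0]); q[2]-=.072; print("deck",q@A,q[1],q@N)
off=foot_off(p,-.0045,q[1],-.044); print("off",off)
for z in (.04,.003): 
    P=tcp_for([.47,-.105,z],10,off); print(P); rel((P,tool(10)))
E
```

```text
deck -0.002477369431039334 0.046965706913704997 0.0032778456299303363
off [ 1.02007203e-02 -1.54926014e-17  4.62076368e-02]
[ 0.4720101  -0.10521794  0.08727698]
dp [ 0.0931 -0.0744  0.0013] rot [-0.001  0.524 -0.001] dist 0.119
[ 0.4720101  -0.10521794  0.05027698]
dp [ 0.1169 -0.0743  0.0297] rot [-0.001  0.524 -0.001] dist 0.142
```

```bash
python3 -m handwheel '[{"dp":[0.035,-0.02,-0.032],"delta_rot":[0,0.05,0]},{"dp":[0.06,-0.045,-0.04],"delta_rot":[0,0.2,0]},{"dp":[0.08,-0.065,-0.02],"delta_rot":[0,0.36,0]},{"dp":[0.093,-0.074,0.001],"delta_rot":[0,0.524,0]},{"dp":[0.093,-0.074,0.001],"delta_rot":[0,0.524,0]},{"dp":[0.093,-0.074,0.001],"delta_rot":[0,0.524,0]}]'; python3 - <<'E'
from h import *
o=status.get_obs(); print(o["joints"].round(2))
off=np.array([.0102,0,.0462]); P=tcp_for([.47,-.105,.003],10,off); rel((P,tool(10)))
E
```

```text
clock: 7.75
tcp_pos: [0.4765, -0.1113, 0.0908]
orientation: [0.174, 2.849, -0.108]
contact_force: [0.9, 0.2, -2.0]
grip_width: 0.0337
gripper_force: 39.7
[ 0.65  0.34 -0.68  2.29  0.83  0.41  0.74]
dp [0.0165 0.0077 0.037 ] rot [-0.061  0.115 -0.009] dist 0.041
```

```bash
python3 -m handwheel '[{"dp":[0,0,0],"delta_rot":[0,0,0]},{"dp":[0,0,0],"delta_rot":[0,0,0]}]'; python3 - <<'E'
from h import *
o=status.get_obs(); print(o["joints"].round(2),o["qvel"].round(2))
off=np.array([.0102,0,.0462]); P=tcp_for([.47,-.105,.003],10,off); rel((P,tool(10)))
E
```

```text
clock: 8.0
tcp_pos: [0.4775, -0.111, 0.0916]
orientation: [0.174, 2.842, -0.11]
contact_force: [-0.2, 1.3, -1.1]
grip_width: 0.0342
gripper_force: 39.7
[ 0.64  0.34 -0.68  2.29  0.84  0.4   0.72] [-0.01 -0.01  0.    0.01 -0.02  0.    0.02]
dp [0.0179 0.0074 0.0374] rot [-0.062  0.121 -0.009] dist 0.042
```

```bash
python3 -m handwheel '[{"dp":[0.006,0.0074,0.005],"delta_rot":[-0.062,0.121,-0.009]},{"dp":[0.009,0.0074,0.01],"delta_rot":[-0.062,0.121,-0.009]},{"dp":[0.009,0.0074,0.01],"delta_rot":[-0.062,0.121,-0.009]},{"dp":[0.009,0.0074,0.01],"delta_rot":[-0.062,0.121,-0.009]}]'; python3 - <<'E'
from h import *
o=status.get_obs(); print(o["joints"].round(2),o["qvel"].round(2))
off=np.array([.0102,0,.0462]); P=tcp_for([.47,-.105,.003],10,off); rel((P,tool(10)))
E
```

```text
clock: 8.5
tcp_pos: [0.4722, -0.1035, 0.0793]
orientation: [0.158, 2.963, -0.016]
contact_force: [-0.5, 0.2, -1.9]
grip_width: 0.0339
gripper_force: 39.7
[ 0.74  0.42 -0.76  2.22  0.64  0.52  0.96] [ 0.   -0.   -0.   -0.01 -0.02  0.01  0.02]
dp [ 0.0051 -0.0017  0.0286] rot [-0.001 -0.     0.001] dist 0.029
```

```bash
python3 -m handwheel '[{"dp":[0.002,-0.001,0.014],"delta_rot":[0,0,0]},{"dp":[0.005,-0.001,0.028],"delta_rot":[0,0,0]},{"dp":[0.005,-0.001,0.029],"delta_rot":[0,0,0]},{"dp":[0.005,-0.001,0.029],"delta_rot":[0,0,0]}]';  python3 -m handwheel '[{"dp":[0,0,0.001],"delta_rot":[0,0,0]},{"dp":[0,0,0.002],"delta_rot":[0,0,0]},{"dp":[0,0,0.002],"delta_rot":[0,0,0]}]'
```

```text
clock: 9.0
tcp_pos: [0.4732, -0.1044, 0.0505]
orientation: [0.158, 2.963, -0.014]
contact_force: [1.6, 0.7, -0.9]
grip_width: 0.034
gripper_force: 39.7
clock: 9.38
tcp_pos: [0.4735, -0.1048, 0.0482]
orientation: [0.16, 2.963, -0.013]
contact_force: [-1.5, -0.7, -0.6]
grip_width: 0.0338
gripper_force: 39.7
```

```bash
python3 -m handwheel '[{"dp":[0,0,0.001],"delta_rot":[0,0,0]},{"dp":[0,0,0.002],"delta_rot":[0,0,0]},{"dp":[0,0,0.002],"delta_rot":[0,0,0]}]'; python3 -m handwheel '[{"dp":[0,0,0.001],"delta_rot":[0,0,0]},{"dp":[0,0,0.001],"delta_rot":[0,0,0]}]'
```

```text
clock: 9.75
tcp_pos: [0.4753, -0.1049, 0.0475]
orientation: [0.159, 2.961, -0.015]
contact_force: [-3.7, -0.5, 15.9]
grip_width: 0.0339
gripper_force: 42.7
clock: 10.0
tcp_pos: [0.4761, -0.105, 0.0475]
orientation: [0.159, 2.959, -0.016]
contact_force: [-6.7, 0.6, 29.3]
grip_width: 0.0337
gripper_force: 44.9
```

```bash
python3 -m handwheel '[{"dp":[0,0,-0.002],"delta_rot":[0,0,0]},{"dp":[0,0,-0.002],"delta_rot":[0,0,0]}]'; python3 -m handwheel '[{"dp":[0,0,0],"delta_rot":[0,0,0]},{"dp":[0,0,0],"delta_rot":[0,0,0]},{"dp":[0,0,0],"delta_rot":[0,0,0]},{"dp":[0,0,0],"delta_rot":[0,0,0]},{"dp":[0,0,-0.03],"delta_rot":[0,0,0]},{"dp":[0,0,-0.09],"delta_rot":[0,0,0]},{"dp":[0,0,-0.15],"delta_rot":[0,0,0]},{"dp":[0,0,-0.15],"delta_rot":[0,0,0]}]' 1; python3 - <<'E'
from h import *
o=status.get_obs(); print(o["joints"].round(2))
f=vision.grab_frame("top"); P=np.array([[.472,-.105,.0],[.472,-.105,.09],[.472,-.105,.045]]); print(proj(f,P))
crop(f,260,150,150,120,5,"pics/p1.png")
Q=tool(42); d=Q.apply([0,0,1])
for y in(-.051,): 
    g=C(-.006,y,.039); rel((g-.07*d,Q),(g,Q))
E
```

```text
clock: 10.25
tcp_pos: [0.4746, -0.1049, 0.0478]
orientation: [0.16, 2.962, -0.013]
contact_force: [0.7, -1.0, 4.8]
grip_width: 0.0338
gripper_force: 40.8
clock: 11.25
tcp_pos: [0.4497, -0.1033, 0.1987]
orientation: [0.163, 2.957, -0.019]
contact_force: [-0.6, -0.1, -0.4]
grip_width: 0.0854
gripper_force: 0.0
[ 1.05  0.19 -1.03  2.16  0.27  0.72  1.32]
[[321.79649928 256.63522505]
 [323.12040956 244.88655632]
 [322.4298745  251.0145151 ]]
dp [-0.0614 -0.0231  0.0535] rot [-0.003 -0.556 -0.001] dist 0.085
dp [-0.0984 -0.0229  0.113 ] rot [-0.003 -0.556 -0.001] dist 0.152
```

View pics/p1.png

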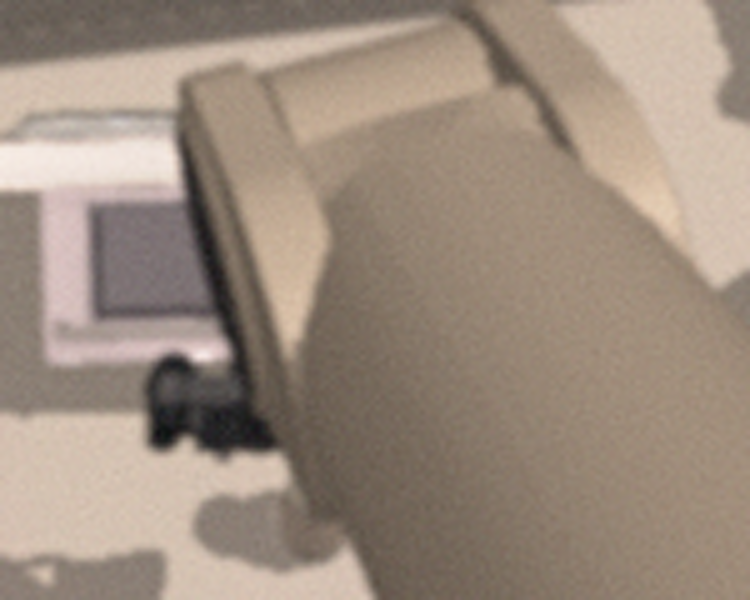

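```bash
python3 -m handwheel '[{"dp":[-0.015,-0.006,0],"delta_rot":[0,-0.14,0]},{"dp":[-0.03,-0.012,0.02],"delta_rot":[0,-0.28,0]},{"dp":[-0.045,-0.018,0.037],"delta_rot":[0,-0.42,0]},{"dp":[-0.061,-0.023,0.0535],"delta_rot":[-0.003,-0.556,0]},{"dp":[-0.061,-0.023,0.0535],"delta_rot":[-0.003,-0.556,0]},{"dp":[-0.061,-0.023,0.0535],"delta_rot":[-0.003,-0.556,0]},{"dp":[-0.061,-0.023,0.0535],"delta_rot":[-0.003,-0.556,0]}]'; python3 - <<'E'
from h import *
o=status.get_obs(); print(o["joints"].round(2),o["qvel"].round(2))
f=vision.grab_frame("wrist"); cv2.imwrite("pics/w4.png",f["img"])
Q=tool(42); d=Q.apply([0,0,1]); g=C(-.006,-.051,.039); rel((g-.07*d,Q),(g,Q))
print(proj(f,[C(-.006,-.051,.083)]))
b=f["img"][...,:3].astype(int); hsv=cv2.cvtColor(f["img"],cv2.COLOR_BGR2HSV)
m=((hsv[...,0]>8)&(hsv[...,0]<28)&(hsv[...,1]>90)&(hsv[...,2]>90)).astype(np.uint8)
n,l,s,c=cv2.connectedComponentsWithStats(m); print([(s[i].tolist(),c[i].round().tolist()) for i in range(1,n) if s[i,4]>60])
E
```

```text
clock: 12.18
tcp_pos: [0.4974, -0.1505, 0.1479]
orientation: [0.15, 2.519, -0.132]
contact_force: [0.5, -0.7, -1.0]
grip_width: 0.0854
gripper_force: 0.0
[ 1.12  0.32 -1.07  2.4   1.79  0.32 -0.07] [ 0.43  0.45 -0.51  0.18  2.18  0.26 -1.92]
dp [-0.0185  0.0179  0.002 ] rot [-0.064 -0.112  0.015] dist 0.026
dp [-0.0264  0.0223  0.0714] rot [-0.064 -0.112  0.015] dist 0.079
[[346.72599195 274.60388589]]
[([175, 162, 66, 48, 1399], [208.0, 188.0]), ([557, 185, 53, 12, 370], [581.0, 190.0]), ([93, 201, 93, 47, 2637], [139.0, 224.0]), ([556, 208, 84, 71, 3992], [601.0, 246.0]), ([543, 210, 20, 32, 233], [553.0, 227.0]), ([326, 220, 40, 17, 372], [346.0, 227.0]), ([320, 246, 56, 47, 1233], [348.0, 268.0])]
```

```bash
python3 -m handwheel '[{"dp":[0,0,0],"delta_rot":[0,0,0]},{"dp":[0,0,0],"delta_rot":[0,0,0]}]'; python3 - <<'E'
from h import *
o=status.get_obs(); print(o["joints"].round(2),o["qvel"].round(2))
Q=tool(42); d=Q.apply([0,0,1]); g=C(-.006,-.051,.039); rel((g-.07*d,Q),(g,Q))
E
```

```text
clock: 12.48
tcp_pos: [0.4977, -0.1514, 0.149]
orientation: [0.153, 2.519, -0.135]
contact_force: [0.3, 0.4, -0.1]
grip_width: 0.0855
gripper_force: 0.0
[ 1.13  0.32 -1.07  2.4   1.77  0.32 -0.06] [ 0.   -0.01 -0.   -0.    0.02  0.   -0.02]
dp [-0.0163  0.0194  0.0031] rot [-0.069 -0.114  0.013] dist 0.026
dp [-0.0243  0.0241  0.0725] rot [-0.069 -0.114  0.013] dist 0.08
```

```bash
python3 -m handwheel '[{"dp":[-0.008,0.01,0.001],"delta_rot":[-0.035,-0.057,0.006]},{"dp":[-0.016,0.019,0.003],"delta_rot":[-0.069,-0.114,0.013]},{"dp":[-0.016,0.019,0.003],"delta_rot":[-0.069,-0.114,0.013]},{"dp":[-0.016,0.019,0.003],"delta_rot":[-0.069,-0.114,0.013]},{"dp":[-0.016,0.019,0.003],"delta_rot":[-0.069,-0.114,0.013]}]'; python3 - <<'E'
from h import *
o=status.get_obs(); print(o["joints"].round(2),o["qvel"].round(2))
f=vision.grab_frame("wrist"); cv2.imwrite("pics/w5.png",f["img"])
Q=tool(42); d=Q.apply([0,0,1]); g=C(-.006,-.051,.039); rel((g-.07*d,Q),(g,Q))
print(proj(f,[C(-.006,-.051,.083)]))
hsv=cv2.cvtColor(f["img"],cv2.COLOR_BGR2HSV)
m=((hsv[...,0]>8)&(hsv[...,0]<28)&(hsv[...,1]>90)&(hsv[...,2]>90)).astype(np.uint8)
n,l,s,c=cv2.connectedComponentsWithStats(m); print([(s[i].tolist(),c[i].round().tolist()) for i in range(1,n) if s[i,4]>300])
E
```

```text
clock: 13.1
tcp_pos: [0.5153, -0.1348, 0.1553]
orientation: [0.129, 2.404, -0.053]
contact_force: [0.8, 0.8, -1.1]
grip_width: 0.0851
gripper_force: 0.0
[ 1.28  0.45 -1.26  2.43  2.13  0.42 -0.34] [ 0.    0.   -0.    0.    0.01  0.   -0.01]
dp [0.0004 0.0008 0.0004] rot [-0.002  0.002  0.001] dist 0.001
dp [0.0005 0.0009 0.0704] rot [-0.002  0.002  0.001] dist 0.07
[[318.913706   248.17585119]]
[([133, 128, 75, 55, 1908], [170.0, 157.0]), ([531, 147, 52, 13, 366], [556.0, 152.0]), ([518, 169, 98, 70, 3924], [570.0, 206.0]), ([50, 177, 105, 48, 3172], [102.0, 201.0]), ([299, 191, 42, 17, 423], [320.0, 199.0]), ([290, 219, 59, 48, 1292], [319.0, 241.0])]
```

```bash
python3 -m handwheel '[{"dp":[0,0.001,0.02],"delta_rot":[0,0,0]},{"dp":[0,0.001,0.045],"delta_rot":[0,0,0]},{"dp":[0,0.001,0.07],"delta_rot":[0,0,0]},{"dp":[0,0.001,0.07],"delta_rot":[0,0,0]},{"dp":[0,0.001,0.07],"delta_rot":[0,0,0]}]' && python3 -m handwheel '[{"dp":[0,0,0],"delta_rot":[0,0,0]},{"dp":[0,0,0],"delta_rot":[0,0,0]},{"dp":[0,0,0],"delta_rot":[0,0,0]},{"dp":[0,0,0],"delta_rot":[0,0,0]}]' 0 50; python3 - <<'E'
from h import *
o=status.get_obs(); R0=R.from_rotvec(o["orientation"]); p=o["tcp_pos"]; print(p,o["joints"].round(2),o["contact_force"])
nn=R.from_euler('z',X[2]).apply(N); rel((C(-.006,-.05,.039),tool(42)),(p+.065*nn,R0))
E
```

```text
clock: 13.78
tcp_pos: [0.5615, -0.1383, 0.1034]
orientation: [0.129, 2.404, -0.051]
contact_force: [0.0, -0.3, 0.3]
grip_width: 0.0855
gripper_force: 0.0
clock: 14.28
tcp_pos: [0.5619, -0.139, 0.1036]
orientation: [0.129, 2.403, -0.052]
contact_force: [-5.4, -0.6, 7.9]
grip_width: 0.0399
gripper_force: 49.2
[ 0.56188139 -0.1389561   0.10364456] [ 1.12  0.67 -1.15  2.37  2.21  0.59 -0.33] [-5.36917391 -0.63451572  7.92781443]
dp [0.0005 0.0009 0.0007] rot [-0.001  0.003  0.001] dist 0.001
dp [-0.0137 -0.0001 -0.0635] rot [0. 0. 0.] dist 0.065
```

```bash
python3 -m handwheel '[{"dp":[-0.002,0,-0.01],"delta_rot":[0,0,0]},{"dp":[-0.006,0,-0.03],"delta_rot":[0,0,0]},{"dp":[-0.01,0,-0.05],"delta_rot":[0,0,0]},{"dp":[-0.0137,0,-0.0635],"delta_rot":[0,0,0]},{"dp":[-0.0137,0,-0.0635],"delta_rot":[0,0,0]},{"dp":[-0.0137,0,-0.0635],"delta_rot":[0,0,0]}]'; python3 - <<'E'
from h import *
o=status.get_obs(); print(o["joints"].round(2))
Q=tool(42)
rel((C(-.006,-.051,.104),Q),(C(-.004,.05,.104),Q),(C(-.004,.05,.06),Q),(C(-.004,.05,.017),Q))
E
```

```text
clock: 15.02
tcp_pos: [0.5295, -0.1353, 0.1591]
orientation: [0.13, 2.404, -0.051]
contact_force: [-0.6, -0.2, -1.4]
grip_width: 0.0397
gripper_force: 50.5
[ 1.25  0.45 -1.23  2.4   2.09  0.41 -0.31]
dp [-0.0001 -0.0002  0.0002] rot [-0.001  0.001  0.   ] dist 0.0
dp [-0.0021  0.1008  0.0005] rot [-0.001  0.001  0.   ] dist 0.101
dp [0.0071 0.1009 0.0435] rot [-0.001  0.001  0.   ] dist 0.11
dp [0.0161 0.1009 0.0856] rot [-0.001  0.001  0.   ] dist 0.133
```

```bash
python3 -m handwheel '[{"dp":[-0.001,0.03,0],"delta_rot":[0,0,0]},{"dp":[-0.002,0.065,0],"delta_rot":[0,0,0]},{"dp":[-0.002,0.1,0],"delta_rot":[0,0,0]},{"dp":[-0.002,0.1,0],"delta_rot":[0,0,0]},{"dp":[-0.002,0.1,0],"delta_rot":[0,0,0]}]'; python3 - <<'E'
from h import *
o=status.get_obs(); print(o["joints"].round(2),o["qvel"].round(2))
Q=tool(42)
rel((C(-.004,.05,.104),Q),(C(-.004,.05,.06),Q),(C(-.004,.05,.018),Q))
f=vision.grab_frame("wrist"); h=vision.grab_frame("side"); cv2.imwrite("pics/l2.png",np.hstack([cv2.resize(f["img"][60:360,160:480],(427,400)),cv2.resize(h["img"][110:260,240:370],(347,400))]))
E
```

```text
clock: 15.65
tcp_pos: [0.5417, -0.036, 0.1599]
orientation: [0.13, 2.405, -0.05]
contact_force: [-0.4, 0.8, -0.7]
grip_width: 0.0397
gripper_force: 50.8
[ 0.97  0.46 -1.28  2.41  1.94  0.61 -0.4 ] [ 0.03 -0.01  0.01  0.    0.   -0.    0.  ]
dp [-0.0004  0.0008  0.0002] rot [ 0.     0.001 -0.   ] dist 0.001
dp [0.0087 0.0008 0.0433] rot [ 0.     0.001 -0.   ] dist 0.044
dp [0.0175 0.0008 0.0843] rot [ 0.     0.001 -0.   ] dist 0.086
```

```bash
python3 -m handwheel '[{"dp":[0.004,0.001,0.02],"delta_rot":[0,0,0]},{"dp":[0.0085,0.001,0.043],"delta_rot":[0,0,0]},{"dp":[0.011,0.001,0.055],"delta_rot":[0,0,0]},{"dp":[0.011,0.001,0.055],"delta_rot":[0,0,0]}]'; python3 - <<'E'
from h import *
Q=tool(42); rel((C(-.004,.05,.023),Q),(C(-.004,.05,.017),Q))
E
```

```text
clock: 16.25
tcp_pos: [0.5702, -0.0391, 0.1113]
orientation: [0.133, 2.406, -0.05]
contact_force: [-0.5, -0.0, -0.7]
grip_width: 0.0396
gripper_force: 50.8
dp [0.0051 0.0008 0.0241] rot [-0.001 -0.    -0.002] dist 0.025
dp [0.0064 0.0008 0.03  ] rot [-0.001 -0.    -0.002] dist 0.031
```

```bash
python3 -m handwheel '[{"dp":[0.0025,0.001,0.012],"delta_rot":[0,0,0]},{"dp":[0.005,0.001,0.022],"delta_rot":[0,0,0]},{"dp":[0.005,0.001,0.024],"delta_rot":[0,0,0]},{"dp":[0.005,0.001,0.024],"delta_rot":[0,0,0]}]'; python3 -m handwheel '[{"dp":[0.0005,0,0.002],"delta_rot":[0,0,0]},{"dp":[0.001,0,0.004],"delta_rot":[0,0,0]},{"dp":[0.001,0,0.004],"delta_rot":[0,0,0]}]'
```

```text
clock: 16.75
tcp_pos: [0.5829, -0.0382, 0.0912]
orientation: [0.13, 2.404, -0.05]
contact_force: [0.4, 1.3, -0.2]
grip_width: 0.0398
gripper_force: 50.8
clock: 17.12
tcp_pos: [0.5849, -0.0386, 0.0876]
orientation: [0.13, 2.404, -0.051]
contact_force: [-0.1, 0.3, -0.8]
grip_width: 0.0393
gripper_force: 50.8
```

```bash
python3 -m handwheel '[{"dp":[0.0005,0,0.0015],"delta_rot":[0,0,0]},{"dp":[0.0005,0,0.002],"delta_rot":[0,0,0]},{"dp":[0.0005,0,0.002],"delta_rot":[0,0,0]}]'; python3 -m handwheel '[{"dp":[0.0004,0,0.0015],"delta_rot":[0,0,0]},{"dp":[0.0004,0,0.0015],"delta_rot":[0,0,0]}]'
```

```text
clock: 17.5
tcp_pos: [0.5858, -0.0386, 0.0858]
orientation: [0.13, 2.404, -0.05]
contact_force: [-0.2, 0.3, -0.6]
grip_width: 0.0398
gripper_force: 50.8
clock: 17.75
tcp_pos: [0.5866, -0.0386, 0.0858]
orientation: [0.128, 2.401, -0.053]
contact_force: [-11.2, -1.1, 16.0]
grip_width: 0.0395
gripper_force: 53.1
```

```bash
python3 -m handwheel '[{"dp":[0.001,0,-0.0017],"delta_rot":[0,0,0]},{"dp":[0.002,0,-0.0019],"delta_rot":[0,0,0]},{"dp":[0.002,0,-0.0019],"delta_rot":[0,0,0]}]'; python3 -m handwheel '[{"dp":[0.001,0,-0.0002],"delta_rot":[0,0,0]},{"dp":[0.002,0,-0.0004],"delta_rot":[0,0,0]},{"dp":[0.002,0,-0.0004],"delta_rot":[0,0,0]}]'
```

```text
clock: 18.12
tcp_pos: [0.5845, -0.0385, 0.085]
orientation: [0.13, 2.403, -0.051]
contact_force: [0.6, -0.5, 2.3]
grip_width: 0.0397
gripper_force: 50.8
clock: 18.5
tcp_pos: [0.584, -0.0384, 0.0849]
orientation: [0.13, 2.4, -0.051]
contact_force: [5.3, -0.5, 5.0]
grip_width: 0.0398
gripper_force: 50.7
```

```bash
python3 -m handwheel '[{"dp":[0,0,0],"delta_rot":[0,0,0]},{"dp":[0,0,0],"delta_rot":[0,0,0]},{"dp":[0,0,0],"delta_rot":[0,0,0]},{"dp":[0,0,0],"delta_rot":[0,0,0]},{"dp":[0,0,-0.015],"delta_rot":[0,0,0]},{"dp":[0,0,-0.05],"delta_rot":[0,0,0]},{"dp":[0,0,-0.085],"delta_rot":[0,0,0]},{"dp":[0,0,-0.085],"delta_rot":[0,0,0]}]' 1; python3 - <<'E'
from h import *
o=status.get_obs(); print(o["joints"].round(2),o["qvel"].round(2))
f=vision.grab_frame("wrist"); h=vision.grab_frame("side"); cv2.imwrite("pics/l3.png",np.hstack([f["img"],h["img"]]))
print(proj(f,[C(-.006,.05,.061)]),proj(h,[C(-.006,.05,.061)]))
hsv=cv2.cvtColor(f["img"],cv2.COLOR_BGR2HSV)
m=((hsv[...,0]>8)&(hsv[...,0]<28)&(hsv[...,1]>90)&(hsv[...,2]>90)).astype(np.uint8)
n,l,s,c=cv2.connectedComponentsWithStats(m); print([(s[i].tolist(),c[i].round().tolist()) for i in range(1,n) if s[i,4]>300])
P=tcp_for([.472,-.105,.0475],10,[0,0,0]); 
off=np.array([.0102,0,.0462]); P=np.array([.4746,-.1049,.047])
Q=tool(10); d=Q.apply([0,0,1]); rel((P-.1*d,Q),(P,Q))
E
```

```text
clock: 19.5
tcp_pos: [0.5321, -0.0359, 0.1486]
orientation: [0.137, 2.411, -0.056]
contact_force: [0.3, 0.7, -0.4]
grip_width: 0.0854
gripper_force: 0.0
[ 1.04  0.6  -1.41  2.44  1.92  0.77 -0.33] [-0.06  0.02 -0.04 -0.01  0.07 -0.02 -0.06]
[[320.49023488 234.00062704]] [[322.25775109 211.43790762]]
[([17, 142, 90, 45, 1578], [65.0, 165.0]), ([443, 148, 50, 14, 357], [467.0, 154.0]), ([444, 172, 73, 71, 3733], [479.0, 209.0]), ([303, 182, 40, 17, 348], [323.0, 189.0]), ([0, 184, 84, 45, 2638], [39.0, 207.0]), ([299, 209, 49, 42, 455], [324.0, 232.0])]
dp [ 0.0529 -0.079  -0.0423] rot [0.    0.555 0.   ] dist 0.104
dp [ 0.1056 -0.079   0.0427] rot [0.    0.555 0.   ] dist 0.139
```

```bash
python3 -m handwheel '[{"dp":[0.01,-0.02,-0.03],"delta_rot":[0,0.1,0]},{"dp":[0.02,-0.04,-0.045],"delta_rot":[0,0.25,0]},{"dp":[0.035,-0.06,-0.045],"delta_rot":[0,0.4,0]},{"dp":[0.053,-0.079,-0.042],"delta_rot":[0,0.555,0]},{"dp":[0.053,-0.079,-0.042],"delta_rot":[0,0.555,0]},{"dp":[0.053,-0.079,-0.042],"delta_rot":[0,0.555,0]},{"dp":[0.053,-0.079,-0.042],"delta_rot":[0,0.555,0]}]'; python3 - <<'E'
from h import *
o=status.get_obs(); print(o["joints"].round(2),o["qvel"].round(2))
P=np.array([.4746,-.1049,.047]);Q=tool(10); d=Q.apply([0,0,1]); rel((P-.1*d,Q),(P,Q))
E
```

```text
clock: 20.48
tcp_pos: [0.4571, -0.1019, 0.1447]
orientation: [0.156, 2.962, -0.015]
contact_force: [0.2, 0.3, -0.0]
grip_width: 0.0849
gripper_force: 0.0
[ 1.19  0.49 -1.33  2.18  0.75  0.79  0.87] [ 0.01 -0.02 -0.    0.02 -0.01  0.01  0.01]
dp [-0.0004 -0.0011 -0.0007] rot [-0.     0.002  0.003] dist 0.001
dp [-0.0003 -0.0011  0.0993] rot [-0.     0.002  0.003] dist 0.099
```

```bash
python3 -m handwheel '[{"dp":[0,-0.001,0.025],"delta_rot":[0,0,0]},{"dp":[0,-0.001,0.06],"delta_rot":[0,0,0]},{"dp":[0,-0.001,0.09],"delta_rot":[0,0,0]},{"dp":[0,-0.001,0.099],"delta_rot":[0,0,0]},{"dp":[0,-0.001,0.099],"delta_rot":[0,0,0]}]' && python3 -m handwheel '[{"dp":[0,0,0],"delta_rot":[0,0,0]},{"dp":[0,0,0],"delta_rot":[0,0,0]},{"dp":[0,0,0],"delta_rot":[0,0,0]},{"dp":[0,0,0],"delta_rot":[0,0,0]}]' 0 40
```

```text
clock: 21.1
tcp_pos: [0.4737, -0.1056, 0.0478]
orientation: [0.158, 2.964, -0.015]
contact_force: [-0.6, 0.2, 0.6]
grip_width: 0.0854
gripper_force: 0.0
clock: 21.6
tcp_pos: [0.4745, -0.1066, 0.0483]
orientation: [0.161, 2.963, -0.016]
contact_force: [-2.0, 0.2, 7.2]
grip_width: 0.034
gripper_force: 38.7
```

```bash
python3 -m handwheel '[{"dp":[0,0,-0.01],"delta_rot":[0,0,0]},{"dp":[0,0,-0.04],"delta_rot":[0,0,0]},{"dp":[0,0,-0.08],"delta_rot":[0,0,0]},{"dp":[0,0,-0.11],"delta_rot":[0,0,0]},{"dp":[0,0,-0.11],"delta_rot":[0,0,0]}]'; python3 - <<'E'
from h import *
o=status.get_obs(); print(o["joints"].round(2),o["qvel"].round(2))
Q=tool(40); rel((C(-.03,-.05,.11),Q),(C(0,-.05,.1),Q))
E
```

```text
clock: 22.22
tcp_pos: [0.4558, -0.1047, 0.1577]
orientation: [0.162, 2.961, -0.018]
contact_force: [-0.1, -0.2, -1.8]
grip_width: 0.0342
gripper_force: 39.4
[ 1.22  0.46 -1.35  2.17  0.7   0.8   0.92] [-0.04  0.04  0.06  0.03  0.04 -0.02 -0.03]
dp [-0.0512 -0.0216  0.0147] rot [-0.003 -0.522 -0.   ] dist 0.057
dp [-0.0828 -0.0216  0.0139] rot [-0.003 -0.522 -0.   ] dist 0.087
```

```bash
python3 -m handwheel '[{"dp":[-0.02,-0.01,-0.02],"delta_rot":[0,-0.14,0]},{"dp":[-0.035,-0.02,-0.01],"delta_rot":[0,-0.28,0]},{"dp":[-0.05,-0.0216,0.005],"delta_rot":[0,-0.42,0]},{"dp":[-0.065,-0.0216,0.01],"delta_rot":[-0.003,-0.522,0]},{"dp":[-0.083,-0.0216,0.014],"delta_rot":[-0.003,-0.522,0]},{"dp":[-0.083,-0.0216,0.014],"delta_rot":[-0.003,-0.522,0]},{"dp":[-0.083,-0.0216,0.014],"delta_rot":[-0.003,-0.522,0]}]'; python3 - <<'E'
from h import *
o=status.get_obs(); print(o["joints"].round(2),o["qvel"].round(2))
Q=tool(40); rel((C(0,-.05,.1),Q),(C(0,-.05,.05),Q),(C(0,-.05,.027),Q))
E
```

```text
clock: 23.1
tcp_pos: [0.5355, -0.134, 0.1548]
orientation: [0.131, 2.446, -0.042]
contact_force: [-0.4, -0.3, -0.9]
grip_width: 0.034
gripper_force: 39.8
[ 1.19  0.43 -1.17  2.37  1.97  0.36 -0.2 ] [ 0.11  0.12 -0.16  0.    0.16  0.11 -0.11]
dp [-0.0036 -0.0011 -0.002 ] rot [ 0.005 -0.005 -0.001] dist 0.004
dp [ 0.0048 -0.0014  0.0473] rot [ 0.005 -0.005 -0.001] dist 0.048
dp [ 0.0087 -0.0015  0.07  ] rot [ 0.005 -0.005 -0.001] dist 0.071
```

```bash
python3 -m handwheel '[{"dp":[-0.0015,-0.001,0],"delta_rot":[0,-0.003,0]},{"dp":[0.002,-0.0014,0.02],"delta_rot":[0,-0.003,0]},{"dp":[0.005,-0.0014,0.045],"delta_rot":[0,-0.003,0]},{"dp":[0.007,-0.0014,0.06],"delta_rot":[0,-0.003,0]},{"dp":[0.007,-0.0014,0.06],"delta_rot":[0,-0.003,0]}]'; python3 - <<'E'
from h import *
o=status.get_obs(); print(o["contact_force"])
Q=tool(40); rel((C(0,-.05,.031),Q),(C(0,-.05,.0255),Q))
E
```

```text
clock: 23.72
tcp_pos: [0.5689, -0.1399, 0.1051]
orientation: [0.133, 2.442, -0.045]
contact_force: [0.0, -0.2, -2.5]
grip_width: 0.0339
gripper_force: 39.8
[ 2.37332476e-03 -1.85425861e-01 -2.47222965e+00]
dp [0.0023 0.0011 0.0062] rot [ 0.002 -0.002 -0.002] dist 0.007
dp [0.0033 0.0011 0.0116] rot [ 0.002 -0.002 -0.002] dist 0.012
```

```bash
python3 -m handwheel '[{"dp":[0.001,0.001,0.004],"delta_rot":[0,0,0]},{"dp":[0.002,0.001,0.008],"delta_rot":[0,0,0]},{"dp":[0.002,0.001,0.008],"delta_rot":[0,0,0]}]';  python3 -m handwheel '[{"dp":[0.0005,0,0.0015],"delta_rot":[0,0,0]},{"dp":[0.001,0,0.003],"delta_rot":[0,0,0]},{"dp":[0.001,0,0.003],"delta_rot":[0,0,0]}]'
```

```text
clock: 24.1
tcp_pos: [0.5728, -0.1392, 0.0986]
orientation: [0.132, 2.44, -0.046]
contact_force: [0.7, -0.2, -2.1]
grip_width: 0.0341
gripper_force: 39.8
clock: 24.48
tcp_pos: [0.574, -0.1392, 0.0954]
orientation: [0.132, 2.44, -0.045]
contact_force: [0.4, 0.1, -1.2]
grip_width: 0.034
gripper_force: 39.8
```

```bash
python3 -m handwheel '[{"dp":[0.0004,0,0.0015],"delta_rot":[0,0,0]},{"dp":[0.0004,0,0.002],"delta_rot":[0,0,0]},{"dp":[0.0004,0,0.002],"delta_rot":[0,0,0]}]';  python3 -m handwheel '[{"dp":[0.0003,0,0.001],"delta_rot":[0,0,0]},{"dp":[0.0003,0,0.0015],"delta_rot":[0,0,0]}]'; python3 - <<'E'
from h import *
Q=tool(40); rel((C(0,-.05,.0255),Q))
E
```

```text
clock: 24.85
tcp_pos: [0.5747, -0.139, 0.0948]
orientation: [0.129, 2.438, -0.048]
contact_force: [-15.7, -0.4, 19.7]
grip_width: 0.0341
gripper_force: 42.7
clock: 25.1
tcp_pos: [0.5754, -0.1384, 0.0945]
orientation: [0.126, 2.437, -0.049]
contact_force: [-32.5, -0.1, 41.8]
grip_width: 0.0341
gripper_force: 46.2
dp [ 0.0013 -0.0011 -0.0006] rot [0.001 0.004 0.004] dist 0.002
```

```bash
python3 -m handwheel '[{"dp":[0,0,-0.003],"delta_rot":[0,0,0]},{"dp":[0.001,0,-0.0032],"delta_rot":[0,0,0]},{"dp":[0.002,0,-0.0034],"delta_rot":[0,0,0]},{"dp":[0.002,0,-0.0034],"delta_rot":[0,0,0]}]'; python3 -m handwheel '[{"dp":[0.001,0,-0.0002],"delta_rot":[0,0,0]},{"dp":[0.0015,0,-0.0003],"delta_rot":[0,0,0]},{"dp":[0.0015,0,-0.0003],"delta_rot":[0,0,0]}]'
```

```text
clock: 25.6
tcp_pos: [0.572, -0.1391, 0.0934]
orientation: [0.132, 2.44, -0.045]
contact_force: [-0.7, 0.6, -1.7]
grip_width: 0.0342
gripper_force: 39.4
clock: 25.98
tcp_pos: [0.5708, -0.1388, 0.093]
orientation: [0.131, 2.44, -0.045]
contact_force: [0.3, -0.3, -0.9]
grip_width: 0.0341
gripper_force: 39.4
```

```bash
python3 -m handwheel '[{"dp":[0.001,0,-0.0002],"delta_rot":[0,0,0]},{"dp":[0.0015,0,-0.0003],"delta_rot":[0,0,0]},{"dp":[0.0015,0,-0.0003],"delta_rot":[0,0,0]}]'; python3 -m handwheel '[{"dp":[0.001,0,-0.0002],"delta_rot":[0,0,0]},{"dp":[0.0015,0,-0.0003],"delta_rot":[0,0,0]},{"dp":[0.0015,0,-0.0003],"delta_rot":[0,0,0]}]';python3 - <<'E'
from h import *
Q=tool(40); rel((C(-.0025,-.05,.0255),Q))
E
```

```text
clock: 26.35
tcp_pos: [0.5701, -0.1388, 0.0928]
orientation: [0.131, 2.439, -0.046]
contact_force: [2.5, 0.3, 1.3]
grip_width: 0.0339
gripper_force: 39.3
clock: 26.72
tcp_pos: [0.5694, -0.1387, 0.0927]
orientation: [0.131, 2.437, -0.046]
contact_force: [3.8, 0.4, 5.4]
grip_width: 0.034
gripper_force: 39.7
dp [-0.002  -0.0002  0.0014] rot [0.002 0.003 0.   ] dist 0.002
```

```bash
python3 -m handwheel '[{"dp":[0,0,0],"delta_rot":[0,0,0]},{"dp":[0,0,0],"delta_rot":[0,0,0]},{"dp":[0,0,0],"delta_rot":[0,0,0]},{"dp":[0,0,0],"delta_rot":[0,0,0]},{"dp":[0,0,-0.015],"delta_rot":[0,0,0]},{"dp":[0,0,-0.05],"delta_rot":[0,0,0]},{"dp":[0,0,-0.085],"delta_rot":[0,0,0]},{"dp":[0,0,-0.085],"delta_rot":[0,0,0]}]' 1; python3 - <<'E'
from h import *
o=status.get_obs(); print(o["joints"].round(2),o["qvel"].round(2))
f=vision.grab_frame("wrist"); crop(f,60,60,460,260,1.7,"pics/w6.png")
print(1.7*(proj(f,[C(-.006,.05,.061),C(-.0045,-.05,.068),C(-.0315,0,.02)])-[60,60]))
Q=tool(30); rel(([.47,-.10,.30],Q),([.50,-.09,.42],Q),(C(.1,0,.28),Q))
E
```

```text
clock: 27.72
tcp_pos: [0.513, -0.1336, 0.1578]
orientation: [0.13, 2.439, -0.051]
contact_force: [0.7, -0.4, -0.2]
grip_width: 0.0854
gripper_force: 0.0
[ 1.27  0.41 -1.24  2.41  2.01  0.36 -0.25] [-0.03  0.08  0.04 -0.03  0.03  0.05 -0.  ]
[[670.76039949 287.78914938]
 [440.15283164 299.27890063]
 [544.16613326 194.84568328]]
dp [-0.056   0.0288 -0.1395] rot [-0.001  0.176  0.001] dist 0.153
dp [-0.1553  0.0418 -0.2128] rot [-0.001  0.176  0.001] dist 0.267
dp [-0.1488  0.0508 -0.1458] rot [-0.001  0.176  0.001] dist 0.214
```

View pics/w6.png

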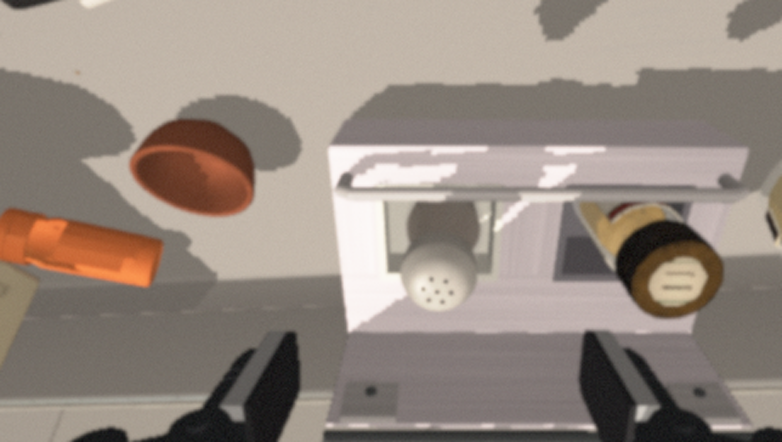

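```bash
python3 -m handwheel '[{"dp":[-0.02,0.01,-0.055],"delta_rot":[0,0.06,0]},{"dp":[-0.04,0.02,-0.11],"delta_rot":[0,0.12,0]},{"dp":[-0.056,0.029,-0.14],"delta_rot":[0,0.176,0]},{"dp":[-0.1,0.035,-0.18],"delta_rot":[0,0.176,0]},{"dp":[-0.155,0.042,-0.213],"delta_rot":[0,0.176,0]},{"dp":[-0.155,0.042,-0.213],"delta_rot":[0,0.176,0]},{"dp":[-0.155,0.042,-0.213],"delta_rot":[0,0.176,0]}]' 0 30; python3 - <<'E'
from h import *
o=status.get_obs(); print(o["joints"].round(2),o["qvel"].round(2),C(.1,0,.28))
Q=tool(30); rel(([.50,-.09,.42],Q),(C(.1,0,.28),Q),(C(.1,0,.175),Q))
E
```

```text
clock: 28.65
tcp_pos: [0.4298, -0.1723, 0.2193]
orientation: [0.224, 2.717, -0.154]
contact_force: [-0.6, 0.8, 0.0]
grip_width: -0.0
gripper_force: 0.0
[ 1.65  0.   -1.37  2.29  0.08  0.43  1.62] [ 0.65 -0.74 -0.04 -0.09 -2.18  0.5   2.16] [ 0.53891113 -0.085244    0.36448   ]
dp [-0.1339  0.0782 -0.1671] rot [-0.1   -0.107 -0.031] dist 0.228
dp [-0.1459  0.094  -0.1021] rot [-0.1   -0.107 -0.031] dist 0.201
dp [-0.1569  0.1046  0.0018] rot [-0.1   -0.107 -0.031] dist 0.189
```

```bash
python3 -m handwheel '[{"dp":[0,0,0],"delta_rot":[0,0,0]}]'; python3 - <<'E'
from h import *
o=status.get_obs(); print(o["joints"].round(2),o["qvel"].round(2))
Q=tool(30); rel(([.46,-.10,.30],Q),([.50,-.09,.42],Q))
E
```

```text
clock: 28.78
tcp_pos: [0.4299, -0.1738, 0.2198]
orientation: [0.228, 2.715, -0.162]
contact_force: [-0.4, -0.8, -0.3]
grip_width: -0.0002
gripper_force: 0.0
[ 1.65  0.   -1.37  2.29  0.09  0.42  1.61] [-0.03  0.04  0.    0.02  0.16 -0.04 -0.15]
dp [-0.05    0.0714 -0.0721] rot [-0.106 -0.105 -0.032] dist 0.113
dp [-0.1337  0.0789 -0.1671] rot [-0.106 -0.105 -0.032] dist 0.228
```

```bash
python3 -m handwheel '[{"dp":[-0.025,0.035,-0.036],"delta_rot":[-0.05,-0.05,-0.015]},{"dp":[-0.05,0.07,-0.072],"delta_rot":[-0.106,-0.105,-0.032]},{"dp":[-0.09,0.074,-0.11],"delta_rot":[-0.106,-0.105,-0.032]},{"dp":[-0.134,0.079,-0.167],"delta_rot":[-0.106,-0.105,-0.032]},{"dp":[-0.134,0.079,-0.167],"delta_rot":[-0.106,-0.105,-0.032]},{"dp":[-0.134,0.079,-0.167],"delta_rot":[-0.106,-0.105,-0.032]},{"dp":[-0.134,0.079,-0.167],"delta_rot":[-0.106,-0.105,-0.032]},{"dp":[-0.134,0.079,-0.167],"delta_rot":[-0.106,-0.105,-0.032]}]'; python3 - <<'E'
from h import *
o=status.get_obs(); print(o["joints"].round(2),o["qvel"].round(2))
Q=tool(30); rel(([.50,-.09,.42],Q),(C(.1,0,.28),Q),(C(.1,0,.175),Q))
E
```

```text
clock: 29.78
tcp_pos: [0.499, -0.0896, 0.4176]
orientation: [0.141, 2.618, -0.035]
contact_force: [0.6, -0.9, 0.3]
grip_width: -0.0003
gripper_force: 0.0
[ 1.34 -0.31 -0.99  1.99 -0.48  0.85  2.01] [ 0.01 -0.01 -0.   -0.01 -0.01  0.    0.01]
dp [-0.0021 -0.0003 -0.0016] rot [ 0.002 -0.003  0.   ] dist 0.003
dp [-0.0077  0.0085  0.0656] rot [ 0.002 -0.003  0.   ] dist 0.067
dp [-0.008   0.0083  0.1706] rot [ 0.002 -0.003  0.   ] dist 0.171
```

```bash
python3 -m handwheel '[{"dp":[-0.008,0.008,0.04],"delta_rot":[0,-0.003,0]},{"dp":[-0.008,0.008,0.08],"delta_rot":[0,-0.003,0]},{"dp":[-0.008,0.008,0.12],"delta_rot":[0,-0.003,0]},{"dp":[-0.008,0.008,0.15],"delta_rot":[0,-0.003,0]},{"dp":[-0.008,0.008,0.17],"delta_rot":[0,-0.003,0]},{"dp":[-0.008,0.008,0.17],"delta_rot":[0,-0.003,0]},{"dp":[-0.008,0.008,0.17],"delta_rot":[0,-0.003,0]}]'; python3 - <<'E'
from h import *
o=status.get_obs(); print(o["joints"].round(2),o["qvel"].round(2),o["tcp_pos"])
Q=tool(30); 
r0=.105
for t in (1.75,1.5,1.25,1.0,.75,.5,.25,.1,0):
    print(t,end=' '); rel((C(.072-r0*np.cos(t)+.011,0,.077+r0*np.sin(t)+.003*np.cos(t)),Q))
E
```

```text
clock: 30.65
tcp_pos: [0.5914, -0.0901, 0.2741]
orientation: [0.137, 2.615, -0.034]
contact_force: [-0.1, 0.8, -0.4]
grip_width: -0.0004
gripper_force: 0.0
[ 1.09  0.25 -1.18  2.04  0.58  0.54  1.01] [ 0.05 -0.04 -0.04 -0.02 -0.04  0.01  0.03] [ 0.5914493  -0.0900579   0.27412764]
1.75 dp [-0.0012 -0.0009 -0.0044] rot [ 0.004 -0.001  0.003] dist 0.005
1.5 dp [ 0.0249 -0.0008 -0.0066] rot [ 0.004 -0.001  0.003] dist 0.026
1.25 dp [ 0.0506 -0.0007 -0.0022] rot [ 0.004 -0.001  0.003] dist 0.051
1.0 dp [ 0.0742 -0.0007  0.0084] rot [ 0.004 -0.001  0.003] dist 0.075
0.75 dp [ 0.0943 -0.0007  0.0247] rot [ 0.004 -0.001  0.003] dist 0.097
0.5 dp [ 0.1096 -0.0008  0.0455] rot [ 0.004 -0.001  0.003] dist 0.119
0.25 dp [ 0.1192 -0.0008  0.0696] rot [ 0.004 -0.001  0.003] dist 0.138
0.1 dp [ 0.1219 -0.0009  0.085 ] rot [ 0.004 -0.001  0.003] dist 0.149
0 dp [ 0.1224 -0.0009  0.0954] rot [ 0.004 -0.001  0.003] dist 0.155
```

```bash
python3 -m handwheel '[{"dp":[0.012,0,-0.006],"delta_rot":[0,0,0]},{"dp":[0.025,0,-0.0066],"delta_rot":[0,0,0]},{"dp":[0.038,0,-0.005],"delta_rot":[0,0,0]},{"dp":[0.051,0,-0.002],"delta_rot":[0,0,0]},{"dp":[0.063,0,0.003],"delta_rot":[0,0,0]},{"dp":[0.074,0,0.0084],"delta_rot":[0,0,0]},{"dp":[0.085,0,0.016],"delta_rot":[0,0,0]},{"dp":[0.094,0,0.0247],"delta_rot":[0,0,0]},{"dp":[0.102,0,0.035],"delta_rot":[0,0,0]},{"dp":[0.11,0,0.0455],"delta_rot":[0,0,0]},{"dp":[0.11,0,0.0455],"delta_rot":[0,0,0]}]'; python3 - <<'E'
from h import *
o=status.get_obs(); print(o["joints"].round(2),o["qvel"].round(2))
Q=tool(30); r0=.105
for t in (.5,.25,.1,0):
    print(t,end=' '); rel((C(.072-r0*np.cos(t)+.011,0,.077+r0*np.sin(t)+.003*np.cos(t)),Q))
g=vision.grab_frame("side"); cv2.imwrite("pics/c1.png",g["img"])
E
```

```text
clock: 32.02
tcp_pos: [0.5195, -0.0827, 0.1804]
orientation: [0.137, 2.614, -0.036]
contact_force: [0.0, -0.8, 0.8]
grip_width: 0.0001
gripper_force: 0.0
[ 0.92  0.21 -0.97  2.3   0.87  0.29  0.69] [ 0.03 -0.01 -0.04 -0.03 -0.05  0.01  0.05]
0.5 dp [ 0.0002 -0.0004  0.0004] rot [0.002 0.001 0.003] dist 0.001
0.25 dp [ 0.0098 -0.0004  0.0245] rot [0.002 0.001 0.003] dist 0.026
0.1 dp [ 0.0125 -0.0005  0.0399] rot [0.002 0.001 0.003] dist 0.042
0 dp [ 0.0131 -0.0005  0.0504] rot [0.002 0.001 0.003] dist 0.052
```

```bash
python3 -m handwheel '[{"dp":[0.006,0,0.012],"delta_rot":[0,0,0]},{"dp":[0.01,0,0.0245],"delta_rot":[0,0,0]},{"dp":[0.0125,0,0.036],"delta_rot":[0,0,0]},{"dp":[0.013,0,0.044],"delta_rot":[0,0,0]},{"dp":[0.013,0,0.048],"delta_rot":[0,0,0]},{"dp":[0.013,0,0.048],"delta_rot":[0,0,0]}]'; python3 -m handwheel '[{"dp":[0,0,0.001],"delta_rot":[0,0,0]},{"dp":[0,0,0.002],"delta_rot":[0,0,0]},{"dp":[0,0,0.002],"delta_rot":[0,0,0]}]'
```

```text
clock: 32.83
tcp_pos: [0.5336, -0.0846, 0.134]
orientation: [0.138, 2.611, -0.037]
contact_force: [0.1, -0.6, -0.9]
grip_width: -0.0001
gripper_force: 0.0
clock: 33.2
tcp_pos: [0.5346, -0.0848, 0.1323]
orientation: [0.138, 2.611, -0.037]
contact_force: [1.2, 0.5, 0.4]
grip_width: -0.0
gripper_force: 0.2
```

```bash
python3 -m handwheel '[{"dp":[0,0,0.001],"delta_rot":[0,0,0]},{"dp":[0,0,0.002],"delta_rot":[0,0,0]},{"dp":[0,0,0.002],"delta_rot":[0,0,0]}]'; python3 -m handwheel '[{"dp":[0,0,0.001],"delta_rot":[0,0,0]},{"dp":[0,0,0.0015],"delta_rot":[0,0,0]},{"dp":[0,0,0.0015],"delta_rot":[0,0,0]}]'; python3 - <<'E'
from h import *
o=status.get_obs(); p=R.from_euler('z',-X[2]).apply(o["tcp_pos"]-[X[0],X[1],0])-[0,0,.072]; print(p@A,p[1],p@N)
E
```

```text
clock: 33.58
tcp_pos: [0.5354, -0.0849, 0.1303]
orientation: [0.138, 2.612, -0.037]
contact_force: [1.2, 0.3, -0.4]
grip_width: 0.0003
gripper_force: 0.0
clock: 33.95
tcp_pos: [0.5357, -0.0849, 0.1298]
orientation: [0.137, 2.611, -0.039]
contact_force: [-14.0, 0.9, 19.7]
grip_width: 0.0
gripper_force: 12.2
-0.020161003446763276 4.47042388185554e-07 0.0783313367002922
```

```bash
python3 -m handwheel '[{"dp":[0,0,-0.005],"delta_rot":[0,0,0]},{"dp":[0,0,-0.03],"delta_rot":[0,0,0]},{"dp":[0,0,-0.06],"delta_rot":[0,0,0]},{"dp":[0,0,-0.09],"delta_rot":[0,0,0]},{"dp":[0,0,-0.09],"delta_rot":[0,0,0]},{"dp":[0,0,-0.09],"delta_rot":[0,0,0]}]'; python3 - <<'E'
from h import *
f=vision.grab_frame("wrist"); cv2.imwrite("pics/end.png",f["img"])
# shut-cover front edge: find the strongest row gradient near the prediction for theta=0 and 7deg
g=cv2.GaussianBlur(cv2.cvtColor(f["img"],cv2.COLOR_BGR2GRAY),(3,3),0).astype(float)
for th in (0,.06,.12):
    P=[C(.072-.13*np.cos(th)+.003*np.sin(th),y,.077+.13*np.sin(th)+.002) for y in (.08,.04,.0,-.04,-.08)]
    print(th,proj(f,P).round(0).tolist())
P=proj(f,[C(-.058,y,.079) for y in (.08,.04,0,-.04,-.08)]).round().astype(int)
for u,v in P:
    if 0<=u<640: d=np.abs(np.gradient(g[:,u])); s=max(v-40,0); k=np.argsort(-d[s:v+40])[:6]+s; print(u,v,sorted(k.tolist()))
E
```

```text
clock: 34.7
tcp_pos: [0.4909, -0.081, 0.2071]
orientation: [0.14, 2.611, -0.039]
contact_force: [-0.9, -0.3, -0.5]
grip_width: 0.0
gripper_force: 0.0
0 [[418.0, 160.0], [369.0, 160.0], [319.0, 160.0], [270.0, 160.0], [220.0, 160.0]]
0.06 [[421.0, 163.0], [370.0, 163.0], [319.0, 162.0], [268.0, 162.0], [217.0, 162.0]]
0.12 [[425.0, 166.0], [372.0, 166.0], [319.0, 166.0], [266.0, 166.0], [214.0, 165.0]]
418 160 [152, 154, 155, 156, 157, 158]
369 160 [154, 155, 156, 157, 158, 199]
319 160 [153, 154, 155, 156, 157, 158]
270 160 [128, 129, 154, 155, 156, 157]
220 160 [151, 152, 154, 155, 156, 157]
```

```bash
python3 -c "
from bench import r
print(r.hand_in())"
```

```text
the job is handed in; nothing more can be done
None
```

The spice jar now stands in the deep cup and the salt shaker in the shallow one, both against the front rail; the cover is shut on its stop, and the job was handed in at about 35 s, with no verdict returned.

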